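# Make up two illuminated-sign kits

### The arm

A 6-joint arm with a two-finger parallel gripper is mounted at the origin on the work surface. World frame = base frame: x ahead of the robot, y to its left, z up, the work surface at z = 0. Lengths are in mm, angles in rad, forces in N, time in s.
With the tool pointing down it reaches from about 250 to 775 mm from the base axis. Payload 4 kg.
Tool frame: the origin (TCP) lies on the front face of the gripper's body, between the roots of the fingers; the fingertips stand 73 mm ahead of it and the grasp point (between the pads) lies 54 mm ahead of it; z points along the fingers, y is the line along which they close (so a half turn about z gives the same grasp; the last joint's range is limited). The gripper opens to 85 mm and grips with 20 to 120 N. Pads are 22 mm wide; open, the fingers measure 114 mm over their backs; the gripper's body (76 mm by 85 mm) begins 54 mm behind the grasp point. The pads swing forward as they close: fully open they stand 13 mm farther back than shut.
Start: joints at [-1.28, 0.087, 1.371, -0, 1.684, -0.103], TCP at [211.032, -507.913, 303.941] pointing down, gripper open.
Joint ranges: [-3.1, 3.1], [-0.76, 2.03], [0.27, 2.55], [-1.08, 4.22], [0.17, 2.65], [-2.57, 2.57]. Speed limits (rad/s): [2.79, 2.79, 3.14, 3.14, 3.14, 3.14].

### API

Orientations are given as a 3x3 rotation matrix whose columns are the frame's x, y, z axes.
In Python, from workcell import robot, eyes, job, recognise, pinpoint gives the robot as it stands.
- The arm moves only by the tool drive_tool, never from a script. Its argument "plan" is a list of rows, each an object with "twist": the turn, a rotation vector about the world's x, y, z in degrees, a list of three; "travel": the shift along the world's x, y, z in m, a list of three; "grip": the finger opening in m, from 0 to 0.0854. In form: [{"twist": [rx, ry, rz], "travel": [x, y, z], "grip": grip}, ...]. A call has 1 to 8 rows; each row is the pose to reach, as a shift and turn from the pose commanded when the call began; what a row does not reach only later rows make up. A row lasts 1/12 s, in which the tool goes at most 41.7 mm and 7.16 degrees, less where a joint would pass 70% of its speed; a pose out of reach is approached as far as the arm can. A call with a gripper value outside its range is refused whole. The fingers move at their own pace and stop on an object; "newtons" is the grip in N (left out, the last holds). Time passes only in rows, so rows that repeat a pose let the fingers close. It gives the time, the measured TCP pose, the force, the opening and the grip force at its end, in the units of the state.
- robot.observe(): the state, without advancing time (a new reading comes with each control period).
- eyes.camera(name): name is "side" or "top"; returns the picture (384x512x3 uint8, red, green, blue); there is no depth.
- eyes.camera_params(name): a dict with "fx", "fy", "cx", "cy" (pixels), "extrinsics" (4x4, takes a point from camera to world coordinates). Camera axes: x right, y up, looking along -z (the intrinsics and any distortion apply to the point x, -y, -z); pixel columns grow to the right and rows downward; lengths in mm; the calibration is good to about 2 mm. A picture is of the moment at which its call begins. camera_params takes no time and is no camera call.
- job.finish_job(): hands the job in; it is judged then, once.
Trained networks look in the newest picture that a camera, given by its name, has taken for a name from the list of things; names that differ only in an ending like _2 or _b are one class to them, and where a whole thing is asked for, a point or a joint stands for the part that bears it (a point fixed in the world has none). Each returns a list of dicts, best first, with "p" (0 to 1); they miss things now and then, are a little off and sometimes report something else, mostly with a low value. They report only what shows in the picture. A call takes as long as a camera call.
- recognise(camera, thing): "extent" ([left, top, width, height] in pixels, round what is visible of it).
- pinpoint(camera, thing): "centre" ([row, column] in pixels: a listed point, or the origin of a listed thing).
The state is a dict: "clock": time; "qpos": joint angles; "qvel": joint speeds; "tau": joint torques, N m; "tcp_pos": TCP position; "eef_rot": TCP orientation; "contact_force": force on the tool from outside, world axes, zero at the start; "moment": the same for the moment, N m; "finger_gap": finger opening in mm; "gripper_force": force on a finger pad.
Only numpy, scipy, OpenCV 4.12 (cv2) and the standard library are available. Lean on these libraries where they do the work, as an engineer would, in place of code of your own. Each camera call takes 0.05 s, during which the arm holds its last target. There are 200 camera calls.

### The job

Make up two sign lamp kits. The narrow tray with two equal pockets gets the black lamp housing in one pocket and the short driver in the other, and the white diffuser disc goes into the housing's recess: put it in tilted, one edge first at a clear angle, then level it so that it lies flat on the bottom of the recess. The broad tray gets the long driver lying flat in its wide pocket and the steel standoff upright in its narrow pocket; set things down rather than dropping them, and leave the tape roll and the glue bottle where they are.

Things in the scene. Friction and masses are not known exactly. Their poses are not given: they have to be found in the camera images.
- tray_dot: The narrow kit tray, for the round lamp: fixed, plain plywood, 210 (x) x 120 (y) mm outside, walls 5 mm thick and 16 mm high, floor 5 mm thick. One cross wall in the middle (along y, at x = 0) makes two equal pockets, each 97 (x) x 110 (y) mm inside, centred at x = +51 mm and x = -51 mm, y = 0. Origin: centre of the underside, z up.
- tray_bar: The broad kit tray, for the bar lamp: fixed, plain plywood, 170 (x) x 155 (y) mm outside, walls 5 mm thick and 16 mm high, floor 5 mm thick. One wall along x, off centre at y = +20 mm, makes a wide pocket, 160 (x) x 90 (y) mm inside, centred at x = 0, y = -27.5 mm, and a narrow pocket, 160 (x) x 50 (y) mm inside, centred at x = 0, y = +47.5 mm. Origin: centre of the underside, z up.
- housing: The lamp housing: loose black round can, 64 mm outside diameter, 25 mm high, about 0.11 kg, standing upright. Its top has a counterbore (recess) of 54 mm diameter, 5 mm deep, with a flat white floor carrying six small LEDs; the rim is 5 mm wide and the solid below is 20 mm high. Origin: centre of the underside, z up (the counterbore floor is 20 mm above the origin).
- disc: The diffuser: loose solid opal-white acrylic disc, 46 mm diameter, 14 mm thick, about 30 g, lying flat. It fits the housing's counterbore with 4 mm to spare all round and then stands 9 mm proud of the rim. Origin: centre of the underside, z (its axis) up.
- short_driver: The short LED driver (power supply): loose aluminium box with black end caps, 64 (x) x 34 (y) x 24 (z) mm, about 0.12 kg, lying flat. Origin: centre of the underside, x along its length, z up.
- long_driver: The long LED driver (power supply): loose aluminium box with black end caps, 110 (x) x 40 (y) x 28 (z) mm, about 0.28 kg, lying flat. Origin: centre of the underside, x along its length, z up.
- standoff: The standoff: loose steel sign spacer, an upright plain cylinder of 22 mm diameter, 45 mm high, with a thin dark line near the top, about 0.10 kg. Origin: centre of the underside, z up.
- tape_roll: Bystander: loose roll of brown tape lying flat, 70 mm outside diameter, 52 mm hole, 24 mm high. To be left where it is. Origin: centre of the underside.
- glue_bottle: Bystander: loose small upright glue bottle, 32 mm diameter, 75 mm high. To be left where it is. Origin: centre of the underside.

How it is judged:
By the outcome, as a careful person would: the job done as asked, in the order asked, and still so for the second after the job is handed in, with the robot touching nothing.
It also fails if it takes over 131 s, if anything falls off the work surface, if the arm or the gripper's body presses on something with over 40 N, if the wrist force passes 120 N, or if a joint passes its speed limit or range.

## Working session

There is one attempt and no reset: what is moved stays moved. The work goes in short steps, Python scripts to look and compute and a tool call to move; the robot and the scene stay as the last step left them, time stands still between calls to the robot, and variables do not carry over. Pictures are saved under pics/ and viewed, at most 16 in all, crops included, and the job is handed in when it is done.

Besides the shell and the picture viewer there is one more tool, called by a JSON object that holds its "name" and its "arguments", one argument or row to a line. drive_tool: Moves the arm, as the interface text tells. Its arguments: {"type":"object","properties":{"plan":{"type":"array"},"newtons":{"type":"number"}},"required":["plan"]}

```bash
ls; mkdir -p pics
cat > h.py <<'E'
import numpy as np, cv2
from workcell import robot, eyes, job, recognise, pinpoint
def shot(c,fn):
    im=eyes.camera(c); cv2.imwrite('pics/'+fn,im[:,:,::-1]); return im
def ray(c,row,col):
    p=eyes.camera_params(c); E=np.array(p['extrinsics'])
    d=np.array([(col-p['cx'])/p['fx'],-(row-p['cy'])/p['fy'],-1.0])
    return E[:3,3],E[:3,:3]@d
def at(c,row,col,z):
    o,d=ray(c,row,col); return o+d*(z-o[2])/d[2]
def proj(c,P):
    p=eyes.camera_params(c); E=np.array(p['extrinsics'])
    q=(np.atleast_2d(P)-E[:3,3])@E[:3,:3]
    return np.c_[p['cx']+p['fx']*q[:,0]/-q[:,2], p['cy']-p['fy']*q[:,1]/-q[:,2]]
def tri(a,b):
    (o1,d1),(o2,d2)=a,b; A=np.c_[d1,-d2]; s=np.linalg.lstsq(A,o2-o1,rcond=None)[0]
    return (o1+d1*s[0]+o2+d2*s[1])/2
E
python3 - <<'E'
from h import *
for c in('top','side'):
    shot(c,c+'0.png'); print(c,{k:np.round(v,3).tolist() for k,v in eyes.camera_params(c).items()})
for t in 'tray_dot tray_bar housing disc short_driver long_driver standoff tape_roll glue_bottle'.split():
    for c in('top','side'):
        for d in pinpoint(c,t)[:2]: print(t,c,np.round(d['centre'],1),round(d['p'],2), at(c,*d['centre'],0).round(0))
s=robot.observe();print(s)
E
```

```text
pics
top {'fx': 400.555, 'fy': 400.555, 'cx': 245.996, 'cy': 192.973, 'extrinsics': [[0.004, 0.996, -0.088, 493.549], [-1.0, 0.003, -0.02, -3.277], [-0.02, 0.088, 0.996, 855.994], [0.0, 0.0, 0.0, 1.0]]}
side {'fx': 367.154, 'fy': 367.154, 'cx': 250.596, 'cy': 190.374, 'extrinsics': [[1.0, 0.02, -0.018, 544.111], [-0.026, 0.479, -0.877, -849.932], [-0.009, 0.878, 0.479, 499.814], [0.0, 0.0, 0.0, 1.0]]}
tray_dot top [215.2 386.4] 0.62 [ 523. -284.    0.]
tray_dot side [272.7 240.1] 0.96 [ 533. -280.    0.]
tray_bar top [216.9 118.4] 0.84 [517. 288.   0.]
tray_bar top [214.1 389.5] 0.7 [ 525. -290.    0.]
tray_bar side [158.9 236.5] 0.73 [522. 288.   0.]
housing top [190.  273.1] 0.66 [576. -44.   0.]
housing side [211.4 257.5] 0.69 [578. -49.   0.]
disc top [249.4 293.8] 0.92 [450. -87.   0.]
disc side [222.5 206.7] 0.63 [452. -95.   0.]
short_driver top [140.2 202. ] 0.97 [685. 110.   0.]
short_driver side [183.4 295. ] 0.67 [695. 102.   0.]
long_driver top [249.4 214.4] 0.95 [449.  81.   0.]
long_driver side [188.  211.6] 0.78 [452.  84.   0.]
standoff top [136.2 303.7] 0.68 [ 693. -
[... 454 characters left out ...]
122604e-01]), 'qvel': array([ 2.49817637e-04, -3.59585735e-04,  7.33499310e-04, -2.69817159e-04,
        1.13356435e-03, -7.69813116e-05]), 'tau': array([-7.25448740e-05, -3.51732552e+01, -3.13471198e+01, -6.03476838e-05,
        2.22828135e-04,  2.86262022e-06]), 'tcp_pos': array([ 211.03767872, -507.93429985,  303.9375552 ]), 'eef_rot': array([[ 9.23449072e-01,  3.83721006e-01,  2.75705149e-05],
       [ 3.83721006e-01, -9.23449063e-01, -1.33169438e-04],
       [-2.56399444e-05,  1.33554579e-04, -9.99999991e-01]]), 'contact_force': array([-0.60083744,  0.22762434,  0.46933334]), 'moment': array([-0.01509148, -0.01758813, -0.05056511]), 'gripper_force': 0.0, 'finger_gap': 85.66485353253643}
```

View pics/top0.png

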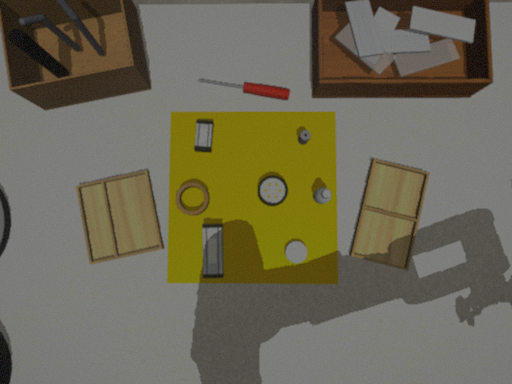

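View pics/side0.png

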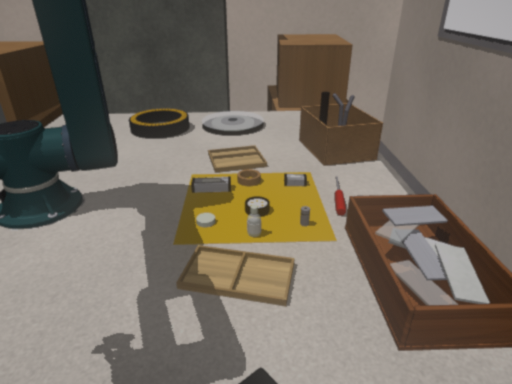

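The top view shows the mat with the short driver (204,135), standoff (304,136), housing (273,191), glue (322,196), tape (192,198), long driver (213,250) and disc (296,252). tray_dot is at (390,214), turned slightly, and tray_bar at (120,216). The side view agrees. Next I'll fit silhouettes to get the poses.

```bash
cat > fit.py <<'E'
from h import *
from scipy.optimize import minimize
def box(l,w,z0,z1): return np.array([[a*l/2,b*w/2,z] for a in(-1,1) for b in(-1,1) for z in(z0,z1)])
def cyl(d,h):
    t=np.linspace(0,2*np.pi,40); return np.vstack([np.c_[d/2*np.cos(t),d/2*np.sin(t),0*t+z] for z in(0,h)])
M=dict(tray_dot=box(210,120,0,16),tray_bar=box(170,155,0,16),housing=cyl(64,25),disc=cyl(46,14),short_driver=box(64,34,0,24),
 long_driver=box(110,40,0,28),standoff=cyl(22,45),tape_roll=cyl(70,24),glue_bottle=cyl(32,75))
S=4
def hull(c,P):
    q=cv2.convexHull(proj(c,P).astype(np.float32))[:,0]; return q
def place(m,x,y,a):
    a=np.deg2rad(a); R=np.array([[np.cos(a),-np.sin(a),0],[np.sin(a),np.cos(a),0],[0,0,1]]); return m@R.T+[x,y,0]
def mask(im,tray):
    hsv=cv2.cvtColor(im,cv2.COLOR_RGB2HSV); H,Sa,V=[hsv[:,:,i].astype(int) for i in range(3)]
    if tray: m=((Sa>60)&(H<35))
    else: m=~((Sa>215)&(H>18)&(H<35))
    return cv2.resize((m*255).astype(np.uint8),None,fx=S,fy=S,interpolation=cv2.INTER_LINEAR)>127
def fit(c,im,n,seed,free=3,pad=14):
    m=mask(im,n.startswith('tray'))
    q=hull(c,place(M[n],*seed)); lo=(q.min(0)-pad)*S; hi=(q.max(0)+pad)*S
    x0,y0=np.maximum(lo,0).astype(int); x1,y1=hi.astype(int); sub=m[y0:y1,x0:x1]
    # keep component(s) nearest the seed hull centre
    k,l=cv2.connectedComponents(sub.astype(np.uint8)); w=np.zeros(sub.shape,np.uint8)
    cv2.fillPoly(w,[np.round((q+.5)*S-[x0,y0]).astype(np.int32)],1); cnt=np.bincount(l[(w>0)&sub],minlength=k)
    sub=(l==cnt.argmax()).astype(np.uint8)
    cs,_=cv2.findContours(sub,cv2.RETR_EXTERNAL,cv2.CHAIN_APPROX_NONE); sub[:]=0; cv2.drawContours(sub,cs,-1,1,-1)
    def f(p):
        pp=list(p)+[seed[2]]*(3-len(p)); w=np.zeros(sub.shape,np.uint8)
        h=(hull(c,place(M[n],*pp))+.5)*S-[x0,y0]
        cv2.fillPoly(w,[np.round(h*16).astype(np.int32)],1,shift=4)
        return 1-(w&sub).sum()/max((w|sub).sum(),1)
    s0=np.array(seed[:free],float); best=None
    for d in (8,4):
        sim=np.vstack([s0]+[s0+np.eye(free)[i]*d for i in range(free)])
        r=minimize(f,s0,method='Nelder-Mead',options=dict(initial_simplex=sim,xatol=.05,fatol=1e-5,maxiter=400)); s0=r.x
    return s0.round(1),round(1-r.fun,3)
E
python3 - <<'E'
from fit import *
from workcell import *
im={c:eyes.camera(c) for c in('top','side')}
seeds=dict(tray_dot=(523,-284,75),tray_bar=(517,288,97),housing=(576,-48,0),disc=(450,-90,0),short_driver=(690,108,0),long_driver=(450,83,0),standoff=(685,-106,0),tape_roll=(545,120,0),glue_bottle=(560,-137,0))
for n,s in seeds.items():
    fr=3 if ('tray' in n or 'driver' in n) else 2
    print(n,*[(c,fit(c,im[c],n,s,fr)) for c in im])
v=cv2.resize(im['top'][130:290,70:440],None,fx=2.16,fy=2.16,interpolation=cv2.INTER_CUBIC)
cv2.imwrite('pics/crop1.png',v[:,:,::-1])
E
```

```text
tray_dot ('top', (array([ 526.1, -287.2,  165.7]), np.float64(0.981))) ('side', (array([ 495.6, -232.3,   77.3]), np.float64(0.498)))
tray_bar ('top', (array([518.2, 284.3, 109.1]), np.float64(0.845))) ('side', (array([521.8, 259. , 104.3]), np.float64(0.604)))
housing ('top', (array([575. , -41.3]), np.float64(0.955))) ('side', (array([ 592.8, -105.8]), np.float64(0.208)))
disc ('top', (array([446.3, -90.1]), np.float64(0.899))) ('side', (array([ 464.1, -143.2]), np.float64(0.139)))
short_driver ('top', (array([693. , 106. ,  -4.4]), np.float64(0.938))) ('side', (array([704.3,  40.5,  15.4]), np.float64(0.166)))
long_driver ('top', (array([448.4,  83.6,   1.7]), np.float64(0.681))) ('side', (array([478.7,  21.7,  23.5]), np.float64(0.231)))
standoff ('top', (array([ 687.4, -107.4]), np.float64(0.896))) ('side', (array([ 703.3, -159.4]), np.float64(0.113)))
tape_roll ('top', (array([557.3, 128.8]), np.float64(0.967))) ('side', (array([574.5,  42.8]), np.float64(0.185)))
glue_bottle ('top', (array([ 560.6, -139. ]), np.float64(0.828))) ('side', (array([ 582.4, -187.7]), np.float64(0.198)))
```

View pics/crop1.png

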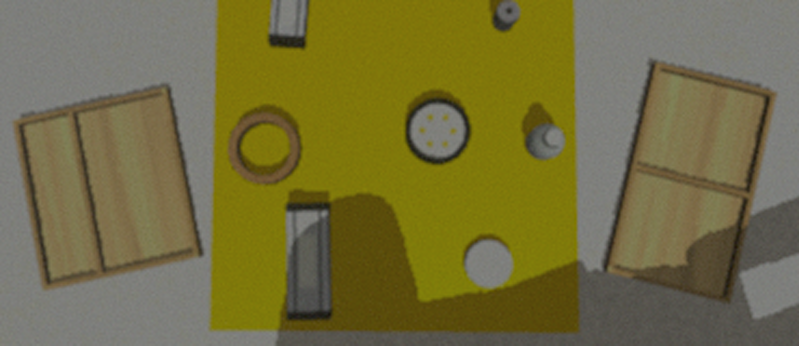

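The crop shows tray_bar with its narrow pocket on the left (world +y) and a yaw of about +10°. tray_dot has a yaw of about -14°, and both drivers lie along world x. I'll improve the mask and refit.

Run:
```python
from h import *
t=cv2.imread('pics/top0.png');s=cv2.imread('pics/side0.png')
ht=cv2.cvtColor(t,cv2.COLOR_BGR2HSV);hs=cv2.cvtColor(s,cv2.COLOR_BGR2HSV)
for nm,im,pts in(('top',ht,[(150,250),(265,240),(240,190),(250,205),(250,213),(225,213),(252,296),(200,90),(220,140),(250,390),(175,400),(270,60),(300,350)]),('side',hs,[(230,200),(200,240),(195,300),(185,210),(220,206),(260,210),(275,260),(160,238),(300,100),(168,215),(215,305)])):
    for p in pts: print(nm,p,np.median(im[p[0]-1:p[0]+2,p[1]-1:p[1]+2].reshape(-1,3),axis=0))
```

```text
top (150, 250) [ 28. 235. 127.]
top (265, 240) [ 25. 226.  89.]
top (240, 190) [ 28. 235. 128.]
top (250, 205) [40. 14. 73.]
top (250, 213) [30. 22. 92.]
top (225, 213) [24. 91. 46.]
top (252, 296) [ 34.   8. 127.]
top (200, 90) [ 25.  97. 127.]
top (220, 140) [ 23. 100. 127.]
top (250, 390) [ 19. 105.  75.]
top (175, 400) [ 21. 107. 124.]
top (270, 60) [ 40.   8. 125.]
top (300, 350) [23. 24. 86.]
side (230, 200) [ 23. 200. 167.]
side (200, 240) [ 23. 201. 169.]
side (195, 300) [ 23. 192. 171.]
side (185, 210) [12. 13. 96.]
side (220, 206) [ 33.  18. 174.]
side (260, 210) [ 19. 100. 160.]
side (275, 260) [ 19.  99. 162.]
side (160, 238) [ 19.  96. 160.]
side (300, 100) [ 15.  20. 166.]
side (168, 215) [ 18.  95. 107.]
side (215, 305) [16. 38. 83.]
```

```bash
sed -i 's/(Sa>215)&(H>18)/(Sa>150)\&(H>18)/; s/(Sa>60)&(H<35)/(Sa>58)\&(H<35)\&(Sa<150)/' fit.py
python3 - <<'E'
from fit import *
im={c:cv2.imread('pics/%s0.png'%c)[:,:,::-1].copy() for c in('top','side')}
seeds=dict(tray_dot=(526,-287,-14),tray_bar=(518,285,11),housing=(576,-43,0),disc=(446,-90,0),short_driver=(693,106,-4),long_driver=(450,83,0),standoff=(685,-106,0),tape_roll=(557,128,0),glue_bottle=(560,-139,0))
for n,s in seeds.items():
    fr=3 if ('tray' in n or 'driver' in n) else 2
    print(n,*[(c,*fit(c,im[c],n,s,fr,6)) for c in im])
E
```

```text
tray_dot ('top', array([ 526.1, -286.8,  -14.3]), np.float64(0.98)) ('side', array([ 528.1, -287.1,  -13.9]), np.float64(0.949))
tray_bar ('top', array([518.3, 283.8,  12.6]), np.float64(0.983)) ('side', array([521.5, 272.7,  13.7]), np.float64(0.81))Traceback (most recent call last):
  File "<stdin>", line 6, in <module>
  File "fit.py", line 35, in fit
    r=minimize(f,s0,method='Nelder-Mead',options=dict(initial_simplex=sim,xatol=.05,fatol=1e-5,maxiter=400)); s0=r.x
    res = _minimize_neldermead(fun, x0, args, callback, bounds=bounds,
                               **options)
    fsim[j] = func(sim[j])
              ~~~~^^^^^^^^
    fx = function(np.copy(x), *(wrapper_args + args))
  File "fit.py", line 29, in f
    h=(hull(c,place(M[n],*pp))+.5)*S-[x0,y0]
       ~~~~^^^^^^^^^^^^^^^^^^^
  File "fit.py", line 10, in hull
    q=cv2.convexHull(proj(c,P).astype(np.float32))[:,0]; return q
                     ~~~~^^^^^
  File "h.py", line 12, in proj
    p=eyes.camera_params(c); E=np.array(p['extrinsics'])
ValueError: time passes only in moves, steps and waits
```

```bash
sed -i "s/^def shot/import functools\n@functools.lru_cache\ndef par(c): return eyes.camera_params(c)\ndef shot/; s/p=eyes.camera_params(c)/p=par(c)/" h.py
python3 - <<'E'
from fit import *
im={c:cv2.imread('pics/%s0.png'%c)[:,:,::-1].copy() for c in('top','side')}
seeds=dict(housing=(576,-43,0),disc=(446,-90,0),short_driver=(693,106,-4),long_driver=(450,83,0),standoff=(685,-106,0),tape_roll=(557,128,0),glue_bottle=(560,-139,0))
for n,s in seeds.items():
    fr=3 if ('tray' in n or 'driver' in n) else 2
    print(n,*[(c,*fit(c,im[c],n,s,fr,6)) for c in im])
print(robot.observe()['clock'])
E
```

```text
housing ('top', array([575. , -40.8]), np.float64(0.895)) ('side', array([575.6, -46.4]), np.float64(0.775))
disc ('top', array([446.2, -90.4]), np.float64(0.95)) ('side', array([448.1, -90.6]), np.float64(0.94))
short_driver ('top', array([692.5, 106.2,  -4.7]), np.float64(0.921)) ('side', array([695.8, 109.2,  -7.4]), np.float64(0.53))
long_driver ('top', array([449.2,  83.6,   2.1]), np.float64(0.958)) ('side', array([441.8,  78.6,  -1.4]), np.float64(0.579))
standoff ('top', array([ 687.7, -107.5]), np.float64(0.902)) ('side', array([ 688.6, -108.3]), np.float64(0.922))
tape_roll ('top', array([556.7, 128.3]), np.float64(0.901)) ('side', array([560. , 135.3]), np.float64(0.533))
glue_bottle ('top', array([ 561. , -139.2]), np.float64(0.786)) ('side', array([ 565.2, -139.4]), np.float64(0.764))
1.1
```

{"name": "drive_tool", "arguments": {
  "plan": [
    {"twist": [0,0,6],"travel": [0.024,0.031,0],"grip": 0.085},
    {"twist": [0,0,12],"travel": [0.048,0.062,0],"grip": 0.085},
    {"twist": [0,0,18],"travel": [0.072,0.093,0],"grip": 0.085},
    {"twist": [0,0,24],"travel": [0.096,0.124,0],"grip": 0.085},
    {"twist": [0,0,30],"travel": [0.12,0.155,0],"grip": 0.085},
    {"twist": [0,0,36],"travel": [0.144,0.186,0],"grip": 0.085},
    {"twist": [0,0,42],"travel": [0.168,0.217,0],"grip": 0.085},
    {"twist": [0,0,48],"travel": [0.192,0.248,0],"grip": 0.085}
  ]
}}

```text
clock: 1.77
tcp_pos: [403.8, -258.2, 304.2]
eef_rot: [[0.328, 0.945, 0.001], [0.945, -0.328, -0.001], [-0.0, 0.001, -1.0]]
contact_force: [0.7, -0.8, -0.7]
finger_gap: 84.8
gripper_force: 0.0
```

{"name": "drive_tool", "arguments": {
  "plan": [
    {"twist": [0,0,4],"travel": [0.024,0.031,-0.01],"grip": 0.085},
    {"twist": [0,0,8],"travel": [0.048,0.062,-0.02],"grip": 0.085},
    {"twist": [0,0,12],"travel": [0.072,0.093,-0.035],"grip": 0.085},
    {"twist": [0,0,16],"travel": [0.096,0.124,-0.05],"grip": 0.085},
    {"twist": [0,0,19.2],"travel": [0.12,0.155,-0.07],"grip": 0.085},
    {"twist": [0,0,19.2],"travel": [0.144,0.186,-0.09],"grip": 0.085},
    {"twist": [0,0,19.2],"travel": [0.168,0.213,-0.11],"grip": 0.085},
    {"twist": [0,0,19.2],"travel": [0.171,0.216,-0.12],"grip": 0.085}
  ]
}}

```text
clock: 2.43
tcp_pos: [575.6, -39.5, 181.4]
eef_rot: [[-0.001, 1.0, -0.001], [1.0, 0.001, 0.003], [0.003, -0.001, -1.0]]
contact_force: [0.3, -1.0, -0.1]
finger_gap: 84.7
gripper_force: 0.0
```

Run:
```python
from h import *
im=shot('top','t1.png'); im2=shot('side','s1.png')
v=np.hstack([cv2.resize(im[130:260,200:330],(400,400),interpolation=cv2.INTER_CUBIC),cv2.resize(im2[110:240,190:320],(400,400),interpolation=cv2.INTER_CUBIC)])
cv2.imwrite('pics/c1.png',v[:,:,::-1])
print(robot.observe()['tcp_pos'])
```

```text
[573.23492816 -42.18758818 180.35456603]
```

View pics/c1.png

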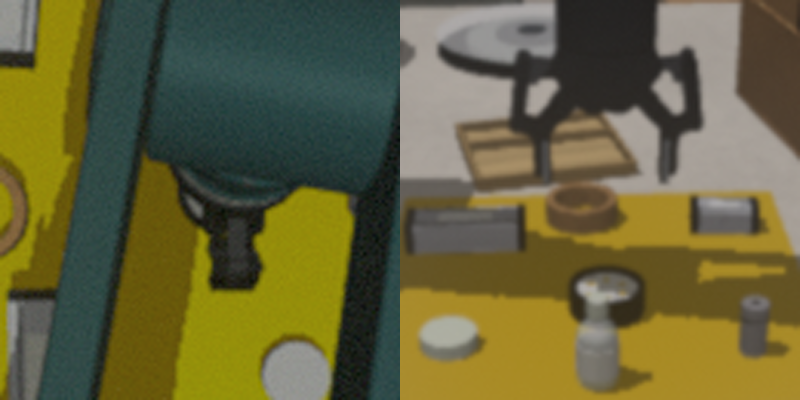

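The fingers hang straddling the housing, with tips at about (236.5,168.5) and (276,168.5) in the side view. From these I'll work out the tip height.

Run:
```python
from h import *
for rc in((168.5,236.5),(168.5,276.2)):
    o,d=ray('side',*rc); print((o+d*(-42-o[1])/d[1]).round(1))
```

```text
[527.4 -42.  119.5]
[624.  -42.  117.5]
```

{"name": "drive_tool", "arguments": {
  "plan": [
    {"twist": [0,0,0],"travel": [0.002,0,-0.03],"grip": 0.085},
    {"twist": [0,0,0],"travel": [0.002,0,-0.06],"grip": 0.085},
    {"twist": [0,0,0],"travel": [0.002,0,-0.085],"grip": 0.085},
    {"twist": [0,0,0],"travel": [0.002,0,-0.098],"grip": 0.085},
    {"twist": [0,0,0],"travel": [0.002,0,-0.101],"grip": 0.085},
    {"twist": [0,0,0],"travel": [0.002,0,-0.101],"grip": 0.085},
    {"twist": [0,0,0],"travel": [0.002,0,-0.101],"grip": 0.055},
    {"twist": [0,0,0],"travel": [0.002,0,-0.101],"grip": 0.055}
  ],
  "newtons": 40
}}

```text
clock: 3.2
tcp_pos: [577.1, -44.8, 85.5]
eef_rot: [[0.005, 1.0, 0.004], [1.0, -0.005, -0.001], [-0.001, 0.004, -1.0]]
contact_force: [0.5, -0.7, 12.9]
finger_gap: 63.4
gripper_force: 12.4
```

{"name": "drive_tool", "arguments": {
  "plan": [
    {"twist": [0,0,0],"travel": [0,0,0],"grip": 0.05},
    {"twist": [0,0,0],"travel": [0,0,0],"grip": 0.05},
    {"twist": [0,0,0],"travel": [0,0,0],"grip": 0.05},
    {"twist": [0,0,0],"travel": [0,0,0],"grip": 0.05}
  ]
}}

```text
clock: 3.53
tcp_pos: [577.5, -44.7, 86.1]
eef_rot: [[0.004, 1.0, 0.005], [1.0, -0.004, -0.002], [-0.002, 0.005, -1.0]]
contact_force: [-2.0, -0.7, 6.5]
finger_gap: 61.7
gripper_force: 44.3
```

Run:
```python
from h import *
im=shot('top','t2.png'); im2=shot('side','s2.png')
v=np.hstack([cv2.resize(im[130:260,200:330],(400,400),interpolation=cv2.INTER_CUBIC),cv2.resize(im2[140:240,205:305],(400,400),interpolation=cv2.INTER_CUBIC)])
cv2.imwrite('pics/c2.png',v[:,:,::-1])
s=robot.observe();print(s['tcp_pos'],s['contact_force'],s['finger_gap'],s['gripper_force'])
```

```text
[577.53424457 -44.66864236  86.10816847] [-1.32212255 -1.09437921  6.07604329] 62.03796042206857 44.27240435281419
```

View pics/c2.png

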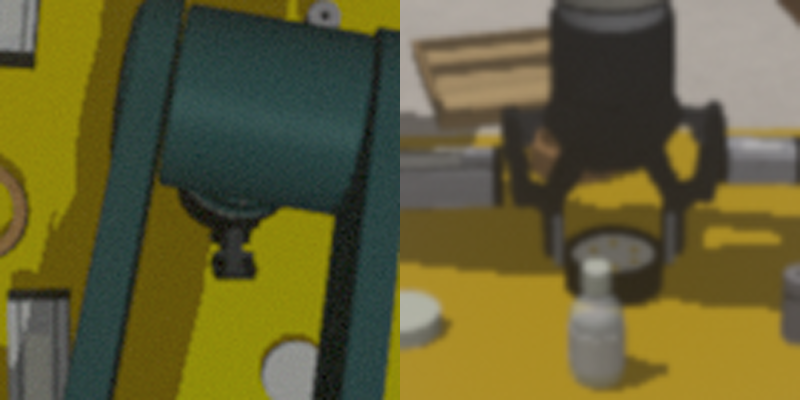

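{"name": "drive_tool", "arguments": {
  "plan": [
    {"twist": [0,0,0],"travel": [0,0,0.015],"grip": 0.05},
    {"twist": [0,0,0],"travel": [0,0,0.045],"grip": 0.05},
    {"twist": [0,0,0],"travel": [0,0,0.08],"grip": 0.05},
    {"twist": [0,0,0],"travel": [0,0,0.11],"grip": 0.05},
    {"twist": [0,0,0],"travel": [-0.012,-0.028,0.12],"grip": 0.05},
    {"twist": [0,0,0],"travel": [-0.028,-0.064,0.12],"grip": 0.05},
    {"twist": [0,0,0],"travel": [-0.044,-0.1,0.12],"grip": 0.05},
    {"twist": [0,0,0],"travel": [-0.06,-0.136,0.12],"grip": 0.05}
  ]
}}

```text
clock: 4.3
tcp_pos: [515.5, -180.9, 204.2]
eef_rot: [[0.002, 1.0, 0.002], [1.0, -0.002, -0.001], [-0.001, 0.002, -1.0]]
contact_force: [-0.6, -0.5, -2.0]
finger_gap: 61.9
gripper_force: 44.2
```

{"name": "drive_tool", "arguments": {
  "plan": [
    {"twist": [0,0,0],"travel": [-0.014,-0.034,0],"grip": 0.05},
    {"twist": [0,0,0],"travel": [-0.028,-0.067,0],"grip": 0.05},
    {"twist": [0,0,0],"travel": [-0.038,-0.09,0],"grip": 0.05},
    {"twist": [0,0,0],"travel": [-0.04,-0.094,0],"grip": 0.05},
    {"twist": [0,0,0],"travel": [-0.04,-0.094,-0.02],"grip": 0.05},
    {"twist": [0,0,0],"travel": [-0.04,-0.094,-0.05],"grip": 0.05},
    {"twist": [0,0,0],"travel": [-0.04,-0.094,-0.06],"grip": 0.05},
    {"twist": [0,0,0],"travel": [-0.04,-0.094,-0.06],"grip": 0.05}
  ]
}}

```text
clock: 4.97
tcp_pos: [474.3, -272.1, 139.3]
eef_rot: [[0.004, 1.0, -0.006], [1.0, -0.004, 0.005], [0.005, -0.006, -1.0]]
contact_force: [0.1, 0.0, -1.1]
finger_gap: 61.8
gripper_force: 44.3
```

Run:
```python
from h import *
im=shot('top','t3.png'); im2=shot('side','s3.png')
v=np.hstack([cv2.resize(im[140:290,340:490],(400,400),interpolation=cv2.INTER_CUBIC),cv2.resize(im2[160:310,160:310],(400,400),interpolation=cv2.INTER_CUBIC)])
cv2.imwrite('pics/c3.png',v[:,:,::-1])
s=robot.observe();print(s['tcp_pos'],s['contact_force'],s['finger_gap'],s['gripper_force'],s['clock'])
```

```text
[ 476.31858421 -273.47491092  143.27186372] [ 0.98576393  0.34524586 -0.60784085] 61.93640657177689 44.29064017076598 5.0667
```

View pics/c3.png

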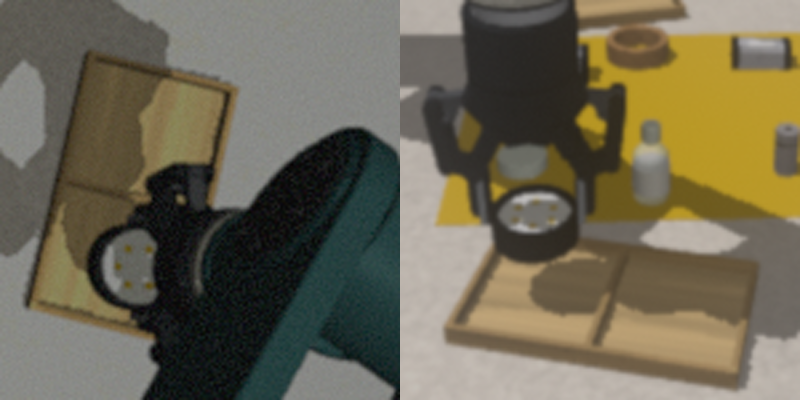

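The housing is held level over tray_dot's near pocket. It sits at about (522,230) in the full side view, clear of the walls.

{"name": "drive_tool", "arguments": {
  "plan": [
    {"twist": [0,0,0],"travel": [0,-0.003,-0.02],"grip": 0.05},
    {"twist": [0,0,0],"travel": [0,-0.003,-0.036],"grip": 0.05},
    {"twist": [0,0,0],"travel": [0,-0.003,-0.044],"grip": 0.05},
    {"twist": [0,0,0],"travel": [0,-0.003,-0.048],"grip": 0.05},
    {"twist": [0,0,0],"travel": [0,-0.003,-0.05],"grip": 0.05},
    {"twist": [0,0,0],"travel": [0,-0.003,-0.051],"grip": 0.05},
    {"twist": [0,0,0],"travel": [0,-0.003,-0.052],"grip": 0.05},
    {"twist": [0,0,0],"travel": [0,-0.003,-0.052],"grip": 0.05}
  ]
}}

```text
clock: 5.73
tcp_pos: [476.5, -277.2, 91.8]
eef_rot: [[0.004, 1.0, 0.001], [1.0, -0.004, -0.001], [-0.001, 0.001, -1.0]]
contact_force: [0.5, -0.1, -1.4]
finger_gap: 61.8
gripper_force: 44.3
```

{"name": "drive_tool", "arguments": {
  "plan": [
    {"twist": [0,0,0],"travel": [0,0,-0.0005],"grip": 0.05},
    {"twist": [0,0,0],"travel": [0,0,-0.001],"grip": 0.05},
    {"twist": [0,0,0],"travel": [0,0,-0.0015],"grip": 0.05},
    {"twist": [0,0,0],"travel": [0,0,-0.0015],"grip": 0.05}
  ]
}}

```text
clock: 6.07
tcp_pos: [476.4, -277.2, 91.1]
eef_rot: [[0.004, 1.0, 0.001], [1.0, -0.004, -0.001], [-0.001, 0.001, -1.0]]
contact_force: [-2.0, 1.6, 5.2]
finger_gap: 61.7
gripper_force: 45.0
```

{"name": "drive_tool", "arguments": {
  "plan": [
    {"twist": [0,0,0],"travel": [0,0,0],"grip": 0.07},
    {"twist": [0,0,0],"travel": [0,0,0],"grip": 0.08},
    {"twist": [0,0,0],"travel": [0,0,0],"grip": 0.08},
    {"twist": [0,0,0],"travel": [0,0,0.02],"grip": 0.08},
    {"twist": [0,0,0],"travel": [0,0,0.06],"grip": 0.08},
    {"twist": [0,0,0],"travel": [0,0,0.1],"grip": 0.07},
    {"twist": [0,0,0],"travel": [0.01,0.03,0.12],"grip": 0.07},
    {"twist": [0,0,0],"travel": [0.028,0.062,0.12],"grip": 0.07}
  ]
}}

```text
clock: 6.73
tcp_pos: [505.8, -217.2, 216.7]
eef_rot: [[0.009, 1.0, 0.011], [1.0, -0.009, -0.007], [-0.007, 0.011, -1.0]]
contact_force: [1.5, 0.5, 0.4]
finger_gap: 69.5
gripper_force: 0.0
```

Run:
```python
from h import *
s=robot.observe();print(s['tcp_pos'],s['contact_force'],s['finger_gap'],s['clock'],s['qpos'])
```

```text
[ 505.759802   -217.22659207  216.73902431] [1.54508617 0.48683616 0.39067651] 69.49772524334027 6.7333 [-5.08337890e-01  1.14329162e-01  1.51497015e+00 -7.66739978e-04
  1.49936834e+00 -4.99547165e-01]
```

{"name": "drive_tool", "arguments": {
  "plan": [
    {"twist": [0,0,7],"travel": [0.018,0.031,0],"grip": 0.07},
    {"twist": [0,0,14],"travel": [0.036,0.062,0],"grip": 0.07},
    {"twist": [0,0,21],"travel": [0.054,0.093,0],"grip": 0.07},
    {"twist": [0,0,28],"travel": [0.072,0.124,0],"grip": 0.07},
    {"twist": [0,0,35],"travel": [0.09,0.155,0],"grip": 0.07},
    {"twist": [0,0,42],"travel": [0.108,0.186,0],"grip": 0.07},
    {"twist": [0,0,49],"travel": [0.126,0.217,0],"grip": 0.07},
    {"twist": [0,0,56],"travel": [0.144,0.248,0],"grip": 0.07}
  ]
}}

```text
clock: 7.4
tcp_pos: [648.6, 34.8, 209.1]
eef_rot: [[-0.83, 0.557, -0.0], [0.557, 0.83, -0.0], [0.0, -0.0, -1.0]]
contact_force: [0.5, -0.4, 0.5]
finger_gap: 70.4
gripper_force: 0.0
```

{"name": "drive_tool", "arguments": {
  "plan": [
    {"twist": [0,0,7],"travel": [0.015,0.025,0],"grip": 0.07},
    {"twist": [0,0,14],"travel": [0.03,0.05,0],"grip": 0.07},
    {"twist": [0,0,21],"travel": [0.0435,0.073,-0.01],"grip": 0.07},
    {"twist": [0,0,27],"travel": [0.0435,0.073,-0.03],"grip": 0.07},
    {"twist": [0,0,29.3],"travel": [0.0435,0.073,-0.06],"grip": 0.07},
    {"twist": [0,0,29.3],"travel": [0.0435,0.073,-0.08],"grip": 0.07},
    {"twist": [0,0,29.3],"travel": [0.0435,0.073,-0.08],"grip": 0.07},
    {"twist": [0,0,29.3],"travel": [0.0435,0.073,-0.08],"grip": 0.07}
  ]
}}

```text
clock: 8.07
tcp_pos: [690.5, 106.1, 127.1]
eef_rot: [[-0.996, 0.086, -0.005], [0.086, 0.996, -0.0], [0.005, -0.001, -1.0]]
contact_force: [-0.3, 0.1, 0.2]
finger_gap: 70.3
gripper_force: 0.0
```

Run:
```python
from fit import *
im=shot('top','t4.png'); im2=shot('side','s4.png')
s=robot.observe();print(s['tcp_pos'],np.rad2deg(np.arctan2(s['eef_rot'][1,1],s['eef_rot'][0,1])),s['finger_gap'],s['clock'])
v=np.hstack([cv2.resize(im[90:190,150:250],(400,400),interpolation=cv2.INTER_CUBIC),cv2.resize(im2[120:220,240:340],(400,400),interpolation=cv2.INTER_CUBIC)])
cv2.imwrite('pics/c4.png',v[:,:,::-1])
# housing pose in tray
print([np.round(d['centre'],1) for d in pinpoint('top','housing')[:1]],[at('top',*d['centre'],5).round(1) for d in pinpoint('top','housing')[:1]],[at('side',*d['centre'],5).round(1) for d in pinpoint('side','housing')[:1]])
```

```text
[692.4396127  105.98434353 131.31417782] 85.04270979696872 70.32562073294532 8.1667
[array([238. , 380.4])] [array([ 475. , -268.5,    5. ])] [array([ 475.7, -273.9,    5. ])]
```

View pics/c4.png

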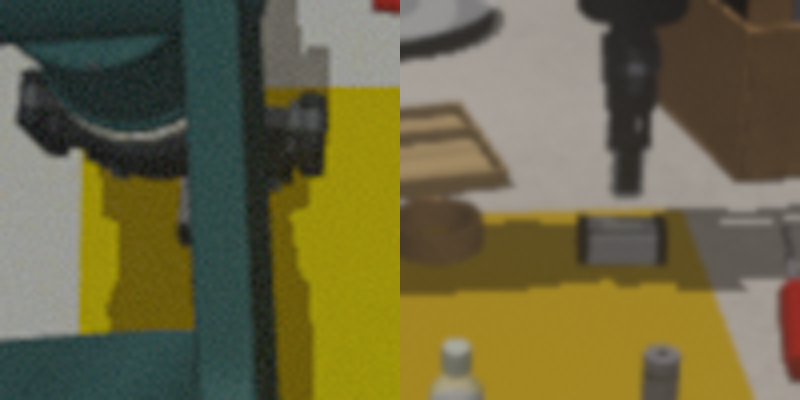

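The gripper is above the short driver and lined up with it; in the side crop the finger is at column 627 and the box centre at 622. I'll descend and grip.

{"name": "drive_tool", "arguments": {
  "plan": [
    {"twist": [0,0,0],"travel": [0,0,-0.025],"grip": 0.07},
    {"twist": [0,0,0],"travel": [0,0,-0.042],"grip": 0.07},
    {"twist": [0,0,0],"travel": [0,0,-0.05],"grip": 0.07},
    {"twist": [0,0,0],"travel": [0,0,-0.05],"grip": 0.07},
    {"twist": [0,0,0],"travel": [0,0,-0.05],"grip": 0.03},
    {"twist": [0,0,0],"travel": [0,0,-0.05],"grip": 0.025},
    {"twist": [0,0,0],"travel": [0,0,-0.05],"grip": 0.025},
    {"twist": [0,0,0],"travel": [0,0,-0.05],"grip": 0.025}
  ]
}}

```text
clock: 8.98
tcp_pos: [692.7, 106.2, 81.8]
eef_rot: [[-0.996, 0.086, 0.004], [0.086, 0.996, 0.0], [-0.004, 0.001, -1.0]]
contact_force: [1.5, -0.3, 11.1]
finger_gap: 32.8
gripper_force: 42.7
```

{"name": "drive_tool", "arguments": {
  "plan": [
    {"twist": [0,0,0],"travel": [0,0,0],"grip": 0.025},
    {"twist": [0,0,0],"travel": [0,0,0],"grip": 0.025},
    {"twist": [0,0,0],"travel": [0,0,0],"grip": 0.025}
  ]
}}

```text
clock: 9.23
tcp_pos: [692.7, 106.2, 81.8]
eef_rot: [[-0.996, 0.086, 0.004], [0.086, 0.996, 0.0], [-0.004, 0.001, -1.0]]
contact_force: [0.4, -0.5, 6.1]
finger_gap: 33.4
gripper_force: 41.7
```

{"name": "drive_tool", "arguments": {
  "plan": [
    {"twist": [0,0,0],"travel": [0,0,0.012],"grip": 0.025},
    {"twist": [0,0,0],"travel": [0,0,0.045],"grip": 0.025},
    {"twist": [0,0,0],"travel": [-0.004,-0.014,0.08],"grip": 0.025},
    {"twist": [0,0,-1],"travel": [-0.012,-0.042,0.105],"grip": 0.025},
    {"twist": [0,0,-3],"travel": [-0.022,-0.077,0.115],"grip": 0.025},
    {"twist": [0,0,-5],"travel": [-0.032,-0.112,0.115],"grip": 0.025},
    {"twist": [0,0,-7],"travel": [-0.042,-0.147,0.115],"grip": 0.025},
    {"twist": [0,0,-9.3],"travel": [-0.052,-0.182,0.115],"grip": 0.025}
  ]
}}

```text
clock: 9.9
tcp_pos: [638.6, -77.1, 195.0]
eef_rot: [[-0.969, 0.247, -0.0], [0.247, 0.969, 0.0], [0.0, 0.0, -1.0]]
contact_force: [0.6, 0.0, -2.0]
finger_gap: 33.1
gripper_force: 40.9
```

{"name": "drive_tool", "arguments": {
  "plan": [
    {"twist": [0,0,0],"travel": [-0.01,-0.034,0],"grip": 0.025},
    {"twist": [0,0,0],"travel": [-0.02,-0.068,0],"grip": 0.025},
    {"twist": [0,0,0],"travel": [-0.03,-0.102,0],"grip": 0.025},
    {"twist": [0,0,0],"travel": [-0.04,-0.136,0],"grip": 0.025},
    {"twist": [0,0,0],"travel": [-0.05,-0.17,0],"grip": 0.025},
    {"twist": [0,0,0],"travel": [-0.06,-0.2,-0.01],"grip": 0.025},
    {"twist": [0,0,0],"travel": [-0.065,-0.221,-0.03],"grip": 0.025},
    {"twist": [0,0,0],"travel": [-0.065,-0.224,-0.05],"grip": 0.025}
  ]
}}

```text
clock: 10.57
tcp_pos: [573.1, -304.6, 145.1]
eef_rot: [[-0.968, 0.251, 0.001], [0.251, 0.968, -0.003], [-0.002, -0.003, -1.0]]
contact_force: [-0.5, 0.4, -0.9]
finger_gap: 33.2
gripper_force: 40.9
```

{"name": "drive_tool", "arguments": {
  "plan": [
    {"twist": [0,0,0],"travel": [0,0,-0.01],"grip": 0.025},
    {"twist": [0,0,0],"travel": [0,0,-0.01],"grip": 0.025},
    {"twist": [0,0,0],"travel": [0,0,-0.01],"grip": 0.025}
  ]
}}

```text
clock: 10.82
tcp_pos: [574.3, -298.9, 133.7]
eef_rot: [[-0.969, 0.245, -0.002], [0.245, 0.969, 0.002], [0.002, 0.001, -1.0]]
contact_force: [0.7, 0.7, -0.9]
finger_gap: 32.9
gripper_force: 40.9
```

{"name": "drive_tool", "arguments": {
  "plan": [
    {"twist": [0,0,0],"travel": [0.001,0,-0.02],"grip": 0.025},
    {"twist": [0,0,0],"travel": [0.001,0,-0.036],"grip": 0.025},
    {"twist": [0,0,0],"travel": [0.001,0,-0.043],"grip": 0.025},
    {"twist": [0,0,0],"travel": [0.001,0,-0.0455],"grip": 0.025},
    {"twist": [0,0,0],"travel": [0.001,0,-0.0465],"grip": 0.025},
    {"twist": [0,0,0],"travel": [0.001,0,-0.0475],"grip": 0.025},
    {"twist": [0,0,0],"travel": [0.001,0,-0.0485],"grip": 0.025},
    {"twist": [0,0,0],"travel": [0.001,0,-0.0485],"grip": 0.025}
  ]
}}

```text
clock: 11.48
tcp_pos: [576.0, -300.1, 87.0]
eef_rot: [[-0.969, 0.246, 0.002], [0.246, 0.969, -0.001], [-0.002, -0.0, -1.0]]
contact_force: [-0.3, 1.1, -0.9]
finger_gap: 33.0
gripper_force: 40.9
```

{"name": "drive_tool", "arguments": {
  "plan": [
    {"twist": [0,0,0],"travel": [0,0,-0.0005],"grip": 0.025},
    {"twist": [0,0,0],"travel": [0,0,-0.001],"grip": 0.025},
    {"twist": [0,0,0],"travel": [0,0,-0.001],"grip": 0.025},
    {"twist": [0,0,0],"travel": [0,0,-0.001],"grip": 0.025}
  ]
}}

```text
clock: 11.82
tcp_pos: [576.0, -300.2, 86.8]
eef_rot: [[-0.969, 0.246, 0.002], [0.246, 0.969, -0.001], [-0.002, -0.0, -1.0]]
contact_force: [-1.8, 1.7, 5.2]
finger_gap: 33.0
gripper_force: 41.6
```

{"name": "drive_tool", "arguments": {
  "plan": [
    {"twist": [0,0,0],"travel": [0,0,0],"grip": 0.05},
    {"twist": [0,0,0],"travel": [0,0,0],"grip": 0.05},
    {"twist": [0,0,0],"travel": [0,0,0],"grip": 0.05},
    {"twist": [0,0,0],"travel": [0,0,0.015],"grip": 0.06},
    {"twist": [0,0,0],"travel": [0,0,0.05],"grip": 0.07},
    {"twist": [0,0,-3],"travel": [-0.004,0.006,0.085],"grip": 0.07},
    {"twist": [0,0,-7],"travel": [-0.02,0.032,0.11],"grip": 0.07},
    {"twist": [0,0,-10],"travel": [-0.04,0.064,0.11],"grip": 0.07}
  ]
}}

```text
clock: 12.48
tcp_pos: [538.4, -238.4, 202.3]
eef_rot: [[-0.91, 0.415, 0.013], [0.415, 0.91, -0.007], [-0.015, -0.001, -1.0]]
contact_force: [1.4, 0.8, 2.0]
finger_gap: 70.1
gripper_force: 0.0
```

{"name": "drive_tool", "arguments": {
  "plan": [
    {"twist": [0,0,-2],"travel": [-0.02,0.032,0],"grip": 0.07},
    {"twist": [0,0,-4],"travel": [-0.04,0.065,0],"grip": 0.07},
    {"twist": [0,0,-6],"travel": [-0.06,0.097,0],"grip": 0.07},
    {"twist": [0,0,-6],"travel": [-0.08,0.13,-0.01],"grip": 0.07},
    {"twist": [0,0,-6],"travel": [-0.088,0.143,-0.03],"grip": 0.07},
    {"twist": [0,0,-6],"travel": [-0.0895,0.146,-0.06],"grip": 0.06},
    {"twist": [0,0,-6],"travel": [-0.0895,0.146,-0.065],"grip": 0.06},
    {"twist": [0,0,-6],"travel": [-0.0895,0.146,-0.065],"grip": 0.06}
  ]
}}

```text
clock: 13.15
tcp_pos: [444.4, -89.3, 127.7]
eef_rot: [[-0.864, 0.503, -0.005], [0.503, 0.864, 0.002], [0.005, -0.001, -1.0]]
contact_force: [-0.2, -0.6, 0.6]
finger_gap: 60.2
gripper_force: 0.0
```

Run:
```python
from fit import *
im=shot('top','t5.png'); im2=shot('side','s5.png')
s=robot.observe();print(s['tcp_pos'],np.rad2deg(np.arctan2(s['eef_rot'][1,1],s['eef_rot'][0,1])),s['finger_gap'],s['clock'],s['contact_force'])
v=np.hstack([cv2.resize(im[150:290,345:485],(400,400),interpolation=cv2.INTER_CUBIC),cv2.resize(im2[160:310,160:310],(400,400),interpolation=cv2.INTER_CUBIC)])
cv2.imwrite('pics/c5.png',v[:,:,::-1])
for c in('top','side'):
  d=pinpoint(c,'housing')
  if d: print(c,np.round(d[0]['centre'],1),d[0]['p'],at(c,*d[0]['centre'],5).round(1))
```

```text
[446.85100566 -90.57257281 130.81300056] 59.73192081291332 60.19353488432469 13.25 [-0.07895568 -0.20200648  0.54559867]
top [239.4 382.8] 0.89 [ 472.1 -273.4    5. ]
side [271.5 212.1] 0.74 [ 477.4 -280.3    5. ]
```

View pics/c5.png

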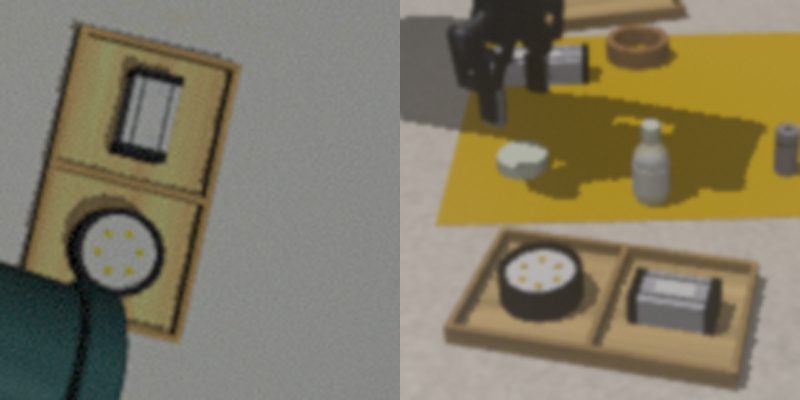

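Both parts sit inside their pockets: the driver in the far one, and the housing in the near one at about (386,237) in the full top view. Now I'll measure the recess centre and the disc precisely.

Run:
```python
from h import *
for c,z in(('top',25),('side',25)):
    im=cv2.imread(f'pics/{c}5.png' if 0 else f'pics/{"t" if c=="top" else "s"}5.png')
    p=proj(c,[[475,-274,25]])[0]; x,y=p.round().astype(int); r=14 if c=='top' else 20
    sub=cv2.resize(im[y-r:y+r,x-r:x+r],None,fx=4,fy=4,interpolation=cv2.INTER_LINEAR)
    h=cv2.cvtColor(sub,cv2.COLOR_BGR2HSV)
    w=((h[:,:,2]>85)&(h[:,:,1]<60)).astype(np.uint8)
    w=cv2.morphologyEx(w,cv2.MORPH_CLOSE,np.ones((9,9)))
    k,l,st,ce=cv2.connectedComponentsWithStats(w); i=l[4*r-8:4*r+8,4*r-8:4*r+8].max()
    cs,_=cv2.findContours((l==i).astype(np.uint8),cv2.RETR_EXTERNAL,cv2.CHAIN_APPROX_NONE)
    e=cv2.fitEllipse(cv2.convexHull(cs[0])); q=np.array(e[0])/4-.5+[x-r,y-r]
    print(c,'white',st[i],q.round(2),np.array(e[1]).round(1)/4,at(c,q[1],q[0],25).round(1))
    if c=='top':
        d=cv2.resize(im[y-r-6:y+r+6,x-r-6:x+r+6],None,fx=4,fy=4); cv2.imwrite('pics/z.png',d)
# LEDs: yellow pixels
    yl=((h[:,:,1]>90)&(h[:,:,2]>85)&(cv2.erode(cv2.morphologyEx(w,cv2.MORPH_CLOSE,np.ones((15,15))),np.ones((5,5)))>0))
    yy,xx=np.nonzero(yl); 
    if len(xx): q=np.array([xx.mean(),yy.mean()])/4-.5+[x-r,y-r]; print('led',len(xx),q,at(c,q[1],q[0],25).round(1))
# disc top-face from initial fits vs now (side)
im=cv2.imread('pics/s5.png');
```

```text
top white [   7    5  105  107 8166] [386.1  237.72] [25.925 26.525] [ 476.  -273.8   25. ]
led 421 [385.93349169 237.97743468] [ 475.5 -273.5   25. ]
side white [  32   44  110   69 5829] [211.99 261.05] [16.9   27.475] [ 477.8 -272.2   25. ]
led 33 [213.25757576 262.07575758] [ 480.5 -275.4   25. ]
```

{"name": "drive_tool", "arguments": {
  "plan": [
    {"twist": [0,0,0],"travel": [0,0,-0.02],"grip": 0.054},
    {"twist": [0,0,0],"travel": [0,0,-0.04],"grip": 0.054},
    {"twist": [0,0,0],"travel": [0,0,-0.05],"grip": 0.054},
    {"twist": [0,0,0],"travel": [0,0,-0.055],"grip": 0.054},
    {"twist": [0,0,0],"travel": [0,0,-0.056],"grip": 0.054},
    {"twist": [0,0,0],"travel": [0,0,-0.057],"grip": 0.054},
    {"twist": [0,0,0],"travel": [0,0,-0.057],"grip": 0.054},
    {"twist": [0,0,0],"travel": [0,0,-0.057],"grip": 0.054}
  ]
}}

```text
clock: 14.02
tcp_pos: [446.8, -90.2, 74.0]
eef_rot: [[-0.864, 0.504, 0.002], [0.504, 0.864, -0.001], [-0.002, 0.001, -1.0]]
contact_force: [-0.3, -0.4, -0.2]
finger_gap: 53.7
gripper_force: 0.0
```

{"name": "drive_tool", "arguments": {
  "plan": [
    {"twist": [0,0,0],"travel": [0,0,-0.0005],"grip": 0.054},
    {"twist": [0,0,0],"travel": [0,0,-0.001],"grip": 0.054},
    {"twist": [0,0,0],"travel": [0,0,-0.0015],"grip": 0.054},
    {"twist": [0,0,0],"travel": [0,0,-0.0015],"grip": 0.054}
  ]
}}

```text
clock: 14.35
tcp_pos: [446.0, -89.9, 71.5]
eef_rot: [[-0.864, 0.504, 0.0], [0.504, 0.864, 0.0], [-0.0, 0.0, -1.0]]
contact_force: [-0.2, 0.6, 0.4]
finger_gap: 54.3
gripper_force: 0.0
```

{"name": "drive_tool", "arguments": {
  "plan": [
    {"twist": [0,0,0],"travel": [0,0,-0.0005],"grip": 0.054},
    {"twist": [0,0,0],"travel": [0,0,-0.001],"grip": 0.054},
    {"twist": [0,0,0],"travel": [0,0,-0.0015],"grip": 0.054},
    {"twist": [0,0,0],"travel": [0,0,-0.0015],"grip": 0.054}
  ]
}}

```text
clock: 14.68
tcp_pos: [445.9, -89.9, 69.8]
eef_rot: [[-0.864, 0.504, -0.0], [0.504, 0.864, 0.0], [0.0, 0.0, -1.0]]
contact_force: [-0.8, 0.5, -0.4]
finger_gap: 54.1
gripper_force: 0.0
```

{"name": "drive_tool", "arguments": {
  "plan": [
    {"twist": [0,0,0],"travel": [0,0,-0.0005],"grip": 0.054},
    {"twist": [0,0,0],"travel": [0,0,-0.001],"grip": 0.054},
    {"twist": [0,0,0],"travel": [0,0,-0.0015],"grip": 0.054},
    {"twist": [0,0,0],"travel": [0,0,-0.0015],"grip": 0.054}
  ]
}}

```text
clock: 15.02
tcp_pos: [446.1, -89.9, 68.8]
eef_rot: [[-0.864, 0.504, -0.0], [0.504, 0.864, 0.0], [0.0, 0.0, -1.0]]
contact_force: [-2.2, 0.5, 3.4]
finger_gap: 54.1
gripper_force: 1.9
```

{"name": "drive_tool", "arguments": {
  "plan": [
    {"twist": [0,0,0],"travel": [0,0,0.009],"grip": 0.054},
    {"twist": [0,0,0],"travel": [0,0,0.009],"grip": 0.054},
    {"twist": [0,0,0],"travel": [0,0,0.009],"grip": 0.048},
    {"twist": [0,0,0],"travel": [0,0,0.009],"grip": 0.04},
    {"twist": [0,0,0],"travel": [0,0,0.009],"grip": 0.04},
    {"twist": [0,0,0],"travel": [0,0,0.009],"grip": 0.04},
    {"twist": [0,0,0],"travel": [0,0,0.009],"grip": 0.04},
    {"twist": [0,0,0],"travel": [0,0,0.009],"grip": 0.04}
  ],
  "newtons": 30
}}

```text
clock: 15.68
tcp_pos: [446.6, -90.1, 78.3]
eef_rot: [[-0.864, 0.504, 0.002], [0.504, 0.864, -0.0], [-0.002, 0.0, -1.0]]
contact_force: [-1.4, -0.0, 5.2]
finger_gap: 44.2
gripper_force: 30.0
```

{"name": "drive_tool", "arguments": {
  "plan": [
    {"twist": [0,0,0],"travel": [0,0,0.015],"grip": 0.04},
    {"twist": [0,0,0],"travel": [0,0,0.045],"grip": 0.04},
    {"twist": [0,0,0],"travel": [0.008,-0.026,0.07],"grip": 0.04},
    {"twist": [0,0,0],"travel": [0.018,-0.06,0.075],"grip": 0.04},
    {"twist": [3,5.2,0],"travel": [0.028,-0.095,0.075],"grip": 0.04},
    {"twist": [6,10.3,0],"travel": [0.038,-0.13,0.075],"grip": 0.04},
    {"twist": [9.3,16,0],"travel": [0.048,-0.165,0.072],"grip": 0.04},
    {"twist": [12.6,21.6,0],"travel": [0.059,-0.2,0.07],"grip": 0.04}
  ]
}}

```text
clock: 16.35
tcp_pos: [505.2, -291.7, 147.7]
eef_rot: [[-0.781, 0.504, -0.368], [0.456, 0.864, 0.215], [0.426, 0.001, -0.905]]
contact_force: [0.6, 0.2, 0.2]
finger_gap: 44.1
gripper_force: 30.7
```

{"name": "drive_tool", "arguments": {
  "plan": [
    {"twist": [0,0,0],"travel": [0,0,0],"grip": 0.04},
    {"twist": [0,0,0],"travel": [0,0,0],"grip": 0.04},
    {"twist": [0,0,0],"travel": [0,0,0],"grip": 0.04}
  ]
}}

```text
clock: 16.6
tcp_pos: [504.8, -289.8, 145.6]
eef_rot: [[-0.782, 0.504, -0.367], [0.456, 0.864, 0.215], [0.426, 0.001, -0.905]]
contact_force: [0.3, 0.2, 0.1]
finger_gap: 44.2
gripper_force: 30.7
```

```bash
cat > st.py <<'E'
from h import *
s=robot.observe(); R=s['eef_rot']; D=78.3; B=s['tcp_pos']+D*R[:,2]; H=np.array([476.2,-273.8,25])
r=np.array([.864,-.504,0]); a=np.array([.504,.864,0])
def rel(p): d=p-H; return [round(float(v),1) for v in(d@r,d@a,d[2])]
u=-R[:,2]; rr=np.cross(a,u); C=B+23*rr/np.linalg.norm(rr)
print('t',s['clock'],'tcp',s['tcp_pos'].round(1),'tilt',np.rad2deg(np.arccos(u[2])).round(1),'F',s['contact_force'].round(1),'gap',round(s['finger_gap'],1))
print('disc base rel housing (r,a,z)',rel(B),'low corner',rel(C))
E
python3 - <<'E'
import st
from h import *
im=shot('top','t6.png'); im2=shot('side','s6.png')
v=np.hstack([cv2.resize(im[170:270,345:445],(400,400),interpolation=cv2.INTER_CUBIC),cv2.resize(im2[200:290,175:265],(400,400),interpolation=cv2.INTER_CUBIC)])
cv2.imwrite('pics/c6.png',v[:,:,::-1])
E
```

```text
t 16.6 tcp [ 504.8 -289.8  145.6] tilt 25.2 F [0.3 0.2 0.1] gap 44.2
disc base rel housing (r,a,z) [-0.6, 0.7, 49.8] low corner [20.2, 0.7, 40.0]
```

View pics/c6.png

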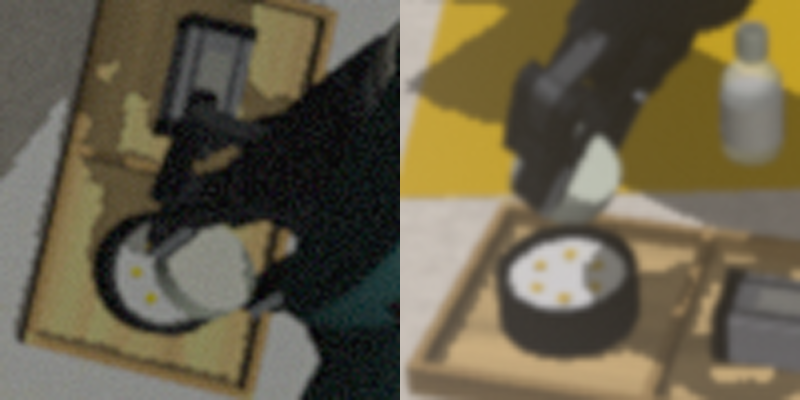

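The tilted disc hangs over the housing with its low edge on the outward side. It's at about (205,265) in the top crop, and the housing is at about (165,270). I'll compare the predicted projections with the picture.

Run:
```python
import st
from st import *
t=np.linspace(0,2*np.pi,60); T=B+14*u
ring=T+23*(np.outer(np.cos(t),rr/np.linalg.norm(rr))+np.outer(np.sin(t),a))
hr=np.array([476.2,-273.8,30])+32*np.c_[np.cos(t),np.sin(t),0*t]
out=[]
for c,f,(y0,x0,n) in(('top','t6',(170,345,100)),('side','s6',(200,175,90))):
    im=cv2.imread(f'pics/{f}.png')[y0:y0+n,x0:x0+n]; k=400/n; im=cv2.resize(im,(400,400),interpolation=cv2.INTER_CUBIC)
    for P,col in((ring,(0,0,255)),(hr,(255,0,0))):
        cv2.polylines(im,[(((proj(c,P)+.5)-[x0,y0])*k).round().astype(np.int32)],True,col,1)
    out.append(im)
cv2.imwrite('pics/c7.png',np.hstack(out))
```

```text
t 16.7 tcp [ 504.8 -288.8  149.3] tilt 24.9 F [-0.3  0.8 -0.1] gap 44.2
disc base rel housing (r,a,z) [-0.6, 1.4, 53.2] low corner [20.3, 1.4, 43.6]
```

View pics/c7.png

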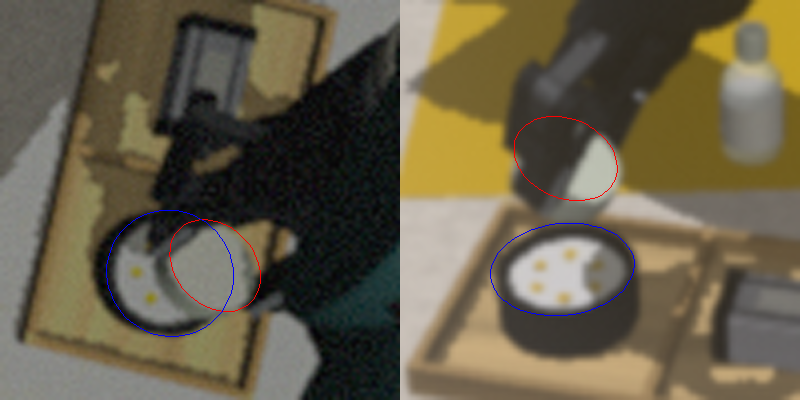

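The predictions match the picture to about a pixel, so I'll lower the tilted edge into the recess.

{"name": "drive_tool", "arguments": {
  "plan": [
    {"twist": [0,0,0],"travel": [0.001,-0.001,-0.012],"grip": 0.04},
    {"twist": [0,0,0],"travel": [0.001,-0.001,-0.024],"grip": 0.04},
    {"twist": [0,0,0],"travel": [0.001,-0.001,-0.032],"grip": 0.04},
    {"twist": [0,0,0],"travel": [0.001,-0.001,-0.036],"grip": 0.04},
    {"twist": [0,0,0],"travel": [0.001,-0.001,-0.038],"grip": 0.04},
    {"twist": [0,0,0],"travel": [0.001,-0.001,-0.038],"grip": 0.04},
    {"twist": [0,0,0],"travel": [0.001,-0.001,-0.038],"grip": 0.04}
  ]
}}

```text
clock: 17.28
tcp_pos: [506.0, -290.9, 109.5]
eef_rot: [[-0.783, 0.504, -0.365], [0.456, 0.864, 0.213], [0.423, 0.0, -0.906]]
contact_force: [-0.5, 0.1, -0.4]
finger_gap: 44.1
gripper_force: 30.7
```

```bash
python3 -c "import st"
```

```text
t 17.2833 tcp [ 506.  -290.9  109.5] tilt 25.0 F [-0.5  0.1 -0.4] gap 44.1
disc base rel housing (r,a,z) [1.3, 0.3, 13.6] low corner [22.1, 0.3, 3.8]
```

{"name": "drive_tool", "arguments": {
  "plan": [
    {"twist": [0,0,0],"travel": [0,0,-0.001],"grip": 0.04},
    {"twist": [0,0,0],"travel": [0,0,-0.002],"grip": 0.04},
    {"twist": [0,0,0],"travel": [0,0,-0.0025],"grip": 0.04},
    {"twist": [0,0,0],"travel": [0,0,-0.003],"grip": 0.04},
    {"twist": [0,0,0],"travel": [0,0,-0.003],"grip": 0.04},
    {"twist": [0,0,0],"travel": [0,0,-0.003],"grip": 0.04}
  ]
}}

```text
clock: 17.78
tcp_pos: [506.1, -290.9, 106.4]
eef_rot: [[-0.783, 0.504, -0.365], [0.456, 0.864, 0.213], [0.423, 0.0, -0.906]]
contact_force: [-0.6, -0.3, -0.2]
finger_gap: 44.0
gripper_force: 30.7
```

```bash
python3 -c "import st"
```

```text
t 17.7833 tcp [ 506.1 -290.9  106.4] tilt 25.0 F [-0.6 -0.3 -0.2] gap 44.0
disc base rel housing (r,a,z) [1.3, 0.3, 10.5] low corner [22.2, 0.3, 0.8]
```

{"name": "drive_tool", "arguments": {
  "plan": [
    {"twist": [0,0,0],"travel": [0,0,-0.0005],"grip": 0.04},
    {"twist": [0,0,0],"travel": [0,0,-0.001],"grip": 0.04},
    {"twist": [0,0,0],"travel": [0,0,-0.001],"grip": 0.04},
    {"twist": [0,0,0],"travel": [0,0,-0.001],"grip": 0.04}
  ]
}}

```text
clock: 18.12
tcp_pos: [506.0, -290.9, 105.7]
eef_rot: [[-0.783, 0.504, -0.365], [0.456, 0.864, 0.213], [0.423, 0.0, -0.906]]
contact_force: [-0.1, 0.6, 1.6]
finger_gap: 44.3
gripper_force: 30.8
```

```bash
python3 -c "import st"
```

```text
t 18.1167 tcp [ 506.  -290.9  105.7] tilt 25.0 F [-0.1  0.6  1.6] gap 44.3
disc base rel housing (r,a,z) [1.2, 0.2, 9.7] low corner [22.1, 0.2, -0.0]
```

{"name": "drive_tool", "arguments": {
  "plan": [
    {"twist": [-1.6,-2.7,0],"travel": [-0.0038,0.0022,0.0005],"grip": 0.04},
    {"twist": [-3.15,-5.4,0],"travel": [-0.0077,0.0045,0.0008],"grip": 0.04},
    {"twist": [-4.7,-8.1,0],"travel": [-0.0115,0.0067,0.0009],"grip": 0.04},
    {"twist": [-6.3,-10.8,0],"travel": [-0.0153,0.009,0.0008],"grip": 0.04},
    {"twist": [-7.9,-13.5,0],"travel": [-0.0192,0.0112,0.0003],"grip": 0.04},
    {"twist": [-9.45,-16.2,0],"travel": [-0.023,0.0134,-0.0003],"grip": 0.04},
    {"twist": [-11,-18.9,0],"travel": [-0.0268,0.0156,-0.0012],"grip": 0.04},
    {"twist": [-12.6,-21.6,0],"travel": [-0.0305,0.0178,-0.0022],"grip": 0.04}
  ]
}}

```text
clock: 18.78
tcp_pos: [475.4, -273.0, 103.5]
eef_rot: [[-0.864, 0.504, 0.003], [0.504, 0.864, -0.002], [-0.003, -0.0, -1.0]]
contact_force: [0.3, 0.6, -1.2]
finger_gap: 44.1
gripper_force: 30.7
```

{"name": "drive_tool", "arguments": {
  "plan": [
    {"twist": [0,0,0],"travel": [0,0,0],"grip": 0.04},
    {"twist": [0,0,0],"travel": [0,0,0],"grip": 0.04}
  ]
}}

```text
clock: 18.95
tcp_pos: [475.2, -272.9, 103.6]
eef_rot: [[-0.864, 0.504, -0.0], [0.504, 0.864, 0.0], [0.001, 0.0, -1.0]]
contact_force: [0.5, 0.1, -0.6]
finger_gap: 44.0
gripper_force: 30.7
```

```bash
python3 -c "import st"
```

```text
t 18.95 tcp [ 475.2 -272.9  103.6] tilt 0.0 F [ 0.5  0.1 -0.6] gap 44.0
disc base rel housing (r,a,z) [-1.4, 0.3, 0.3] low corner [21.6, 0.3, 0.3]
```

{"name": "drive_tool", "arguments": {
  "plan": [
    {"twist": [0,0,0],"travel": [0.0008,-0.0003,-0.0004],"grip": 0.04},
    {"twist": [0,0,0],"travel": [0.0008,-0.0003,-0.0008],"grip": 0.04},
    {"twist": [0,0,0],"travel": [0.0008,-0.0003,-0.0008],"grip": 0.04},
    {"twist": [0,0,0],"travel": [0.0008,-0.0003,-0.0008],"grip": 0.04}
  ]
}}

```text
clock: 19.28
tcp_pos: [477.2, -274.0, 103.4]
eef_rot: [[-0.864, 0.504, 0.0], [0.504, 0.864, -0.0], [-0.0, 0.0, -1.0]]
contact_force: [-2.5, 1.2, 4.7]
finger_gap: 43.9
gripper_force: 31.2
```

{"name": "drive_tool", "arguments": {
  "plan": [
    {"twist": [0,0,0],"travel": [0,0,0],"grip": 0.05},
    {"twist": [0,0,0],"travel": [0,0,0],"grip": 0.06},
    {"twist": [0,0,0],"travel": [0,0,0],"grip": 0.06},
    {"twist": [0,0,0],"travel": [0,0,0.015],"grip": 0.06},
    {"twist": [0,0,0],"travel": [0,0,0.05],"grip": 0.06},
    {"twist": [0,0,2],"travel": [0,0.01,0.085],"grip": 0.065},
    {"twist": [0,0,6],"travel": [-0.003,0.04,0.1],"grip": 0.07},
    {"twist": [0,0,10],"travel": [-0.006,0.078,0.1],"grip": 0.07}
  ]
}}

```text
clock: 19.95
tcp_pos: [472.6, -197.5, 207.8]
eef_rot: [[-0.938, 0.346, 0.009], [0.346, 0.938, -0.006], [-0.011, -0.002, -1.0]]
contact_force: [1.0, 0.3, 0.2]
finger_gap: 69.9
gripper_force: 0.0
```

{"name": "drive_tool", "arguments": {
  "plan": [
    {"twist": [0,0,3],"travel": [-0.003,0.038,0],"grip": 0.07},
    {"twist": [0,0,6],"travel": [-0.006,0.076,0],"grip": 0.07},
    {"twist": [0,0,9],"travel": [-0.009,0.114,0],"grip": 0.07},
    {"twist": [0,0,12],"travel": [-0.012,0.152,0],"grip": 0.07},
    {"twist": [0,0,15],"travel": [-0.015,0.19,0],"grip": 0.07},
    {"twist": [0,0,18],"travel": [-0.018,0.228,0],"grip": 0.07},
    {"twist": [0,0,21],"travel": [-0.02,0.26,-0.02],"grip": 0.07},
    {"twist": [0,0,22.4],"travel": [-0.022,0.279,-0.05],"grip": 0.07}
  ]
}}

```text
clock: 20.62
tcp_pos: [450.3, 86.8, 155.4]
eef_rot: [[-0.999, -0.043, 0.009], [-0.043, 0.999, 0.002], [-0.009, 0.002, -1.0]]
contact_force: [0.6, -1.4, -1.2]
finger_gap: 70.2
gripper_force: 0.0
```

{"name": "drive_tool", "arguments": {
  "plan": [
    {"twist": [0,0,0],"travel": [0,0,-0.01],"grip": 0.07},
    {"twist": [0,0,0],"travel": [0,0,-0.01],"grip": 0.07},
    {"twist": [0,0,0],"travel": [0,0,-0.01],"grip": 0.07}
  ]
}}

```text
clock: 20.87
tcp_pos: [448.2, 83.0, 142.0]
eef_rot: [[-0.999, -0.037, -0.002], [-0.037, 0.999, -0.001], [0.002, -0.001, -1.0]]
contact_force: [0.2, 0.3, -0.5]
finger_gap: 69.8
gripper_force: 0.0
```

Run:
```python
from h import *
im=shot('top','t8.png'); im2=shot('side','s8.png')
v=np.hstack([cv2.resize(im[170:290,345:465],(400,400),interpolation=cv2.INTER_CUBIC),cv2.resize(im2[150:300,150:300],(400,400),interpolation=cv2.INTER_CUBIC)])
cv2.imwrite('pics/c8.png',v[:,:,::-1])
s=robot.observe();print(s['tcp_pos'],np.rad2deg(np.arctan2(s['eef_rot'][1,1],s['eef_rot'][0,1])),s['finger_gap'],s['clock'])
```

```text
[449.49798532  82.59043703 143.81321809] 92.05835206069571 69.77353556041284 20.9667
```

View pics/c8.png

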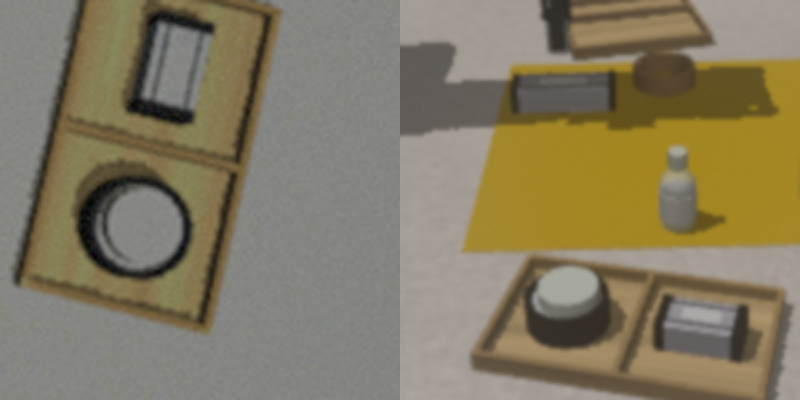

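The disc sits flat and proud inside the housing rim, at about (568,290) in the side crop. Next is the long driver.

{"name": "drive_tool", "arguments": {
  "plan": [
    {"twist": [0,0,0],"travel": [0,0.001,-0.03],"grip": 0.07},
    {"twist": [0,0,0],"travel": [0,0.001,-0.052],"grip": 0.07},
    {"twist": [0,0,0],"travel": [0,0.001,-0.063],"grip": 0.07},
    {"twist": [0,0,0],"travel": [0,0.001,-0.063],"grip": 0.07},
    {"twist": [0,0,0],"travel": [0,0.001,-0.063],"grip": 0.035},
    {"twist": [0,0,0],"travel": [0,0.001,-0.063],"grip": 0.03},
    {"twist": [0,0,0],"travel": [0,0.001,-0.063],"grip": 0.03},
    {"twist": [0,0,0],"travel": [0,0.001,-0.063],"grip": 0.03}
  ],
  "newtons": 60
}}

```text
clock: 21.63
tcp_pos: [450.1, 84.4, 81.7]
eef_rot: [[-0.999, -0.038, 0.005], [-0.038, 0.999, -0.0], [-0.005, -0.0, -1.0]]
contact_force: [0.4, -0.9, 4.8]
finger_gap: 38.6
gripper_force: 63.7
```

{"name": "drive_tool", "arguments": {
  "plan": [
    {"twist": [0,0,0],"travel": [0,0,0],"grip": 0.03},
    {"twist": [0,0,0],"travel": [0,0,0],"grip": 0.03},
    {"twist": [0,0,0],"travel": [0,0,0],"grip": 0.03}
  ]
}}

```text
clock: 21.88
tcp_pos: [450.1, 84.4, 81.7]
eef_rot: [[-0.999, -0.038, 0.005], [-0.038, 0.999, -0.0], [-0.005, -0.001, -1.0]]
contact_force: [-0.1, -1.9, 6.6]
finger_gap: 38.7
gripper_force: 63.9
```

{"name": "drive_tool", "arguments": {
  "plan": [
    {"twist": [0,0,0],"travel": [0,0,0.012],"grip": 0.03},
    {"twist": [0,0,0],"travel": [0,0,0.04],"grip": 0.03},
    {"twist": [0,0,0],"travel": [0,0,0.07],"grip": 0.03},
    {"twist": [0,0,2],"travel": [0.013,0.03,0.08],"grip": 0.03},
    {"twist": [0,0,5],"travel": [0.027,0.062,0.08],"grip": 0.03},
    {"twist": [0,0,8],"travel": [0.041,0.094,0.08],"grip": 0.03},
    {"twist": [0,0,10.5],"travel": [0.055,0.126,0.08],"grip": 0.03},
    {"twist": [0,0,10.5],"travel": [0.067,0.155,0.08],"grip": 0.03}
  ]
}}

```text
clock: 22.55
tcp_pos: [515.3, 241.5, 158.8]
eef_rot: [[-0.975, -0.221, -0.001], [-0.221, 0.975, 0.0], [0.001, 0.001, -1.0]]
contact_force: [0.9, -0.4, -3.1]
finger_gap: 38.7
gripper_force: 62.6
```

{"name": "drive_tool", "arguments": {
  "plan": [
    {"twist": [0,0,0],"travel": [0.006,0.014,0],"grip": 0.03},
    {"twist": [0,0,0],"travel": [0.008,0.018,-0.01],"grip": 0.03},
    {"twist": [0,0,0],"travel": [0.008,0.018,-0.03],"grip": 0.03},
    {"twist": [0,0,0],"travel": [0.008,0.018,-0.045],"grip": 0.03},
    {"twist": [0,0,0],"travel": [0.008,0.018,-0.045],"grip": 0.03},
    {"twist": [0,0,0],"travel": [0.008,0.018,-0.045],"grip": 0.03}
  ]
}}

```text
clock: 23.05
tcp_pos: [521.7, 256.4, 112.0]
eef_rot: [[-0.976, -0.219, -0.005], [-0.219, 0.976, -0.002], [0.006, -0.001, -1.0]]
contact_force: [-0.4, -0.6, -4.4]
finger_gap: 38.6
gripper_force: 62.6
```

Run:
```python
from h import *
im=shot('top','t9.png'); im2=shot('side','s9.png')
v=np.hstack([cv2.resize(im[150:270,60:180],(400,400),interpolation=cv2.INTER_CUBIC),cv2.resize(im2[90:190,190:290],(400,400),interpolation=cv2.INTER_CUBIC)])
cv2.imwrite('pics/c9.png',v[:,:,::-1])
s=robot.observe();print(s['tcp_pos'],np.rad2deg(np.arctan2(s['eef_rot'][1,1],s['eef_rot'][0,1])),s['finger_gap'],s['clock'],s['contact_force'])
```

```text
[523.52545294 257.0815782  114.96529147] 102.62098646409466 38.30906759304659 23.15 [ 0.67133439  0.02843113 -3.23647349]
```

View pics/c9.png

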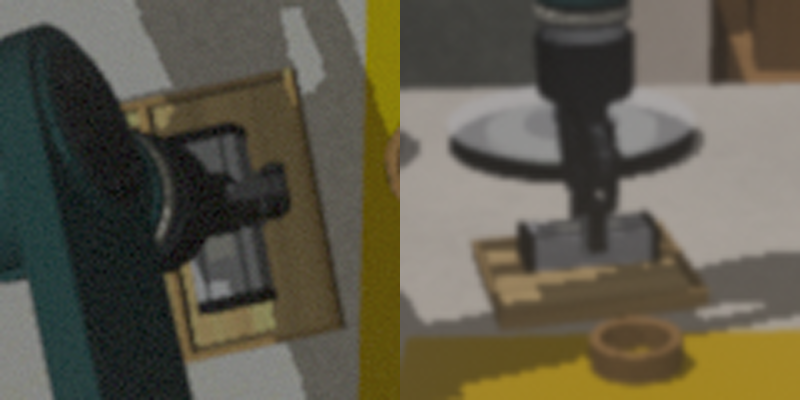

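The long driver is aligned over the wide pocket, clear of the walls in both views. Lowering it.

{"name": "drive_tool", "arguments": {
  "plan": [
    {"twist": [0,0,0],"travel": [0,0,-0.01],"grip": 0.03},
    {"twist": [0,0,0],"travel": [0,0,-0.019],"grip": 0.03},
    {"twist": [0,0,0],"travel": [0,0,-0.024],"grip": 0.03},
    {"twist": [0,0,0],"travel": [0,0,-0.026],"grip": 0.03},
    {"twist": [0,0,0],"travel": [0,0,-0.027],"grip": 0.03},
    {"twist": [0,0,0],"travel": [0,0,-0.028],"grip": 0.03},
    {"twist": [0,0,0],"travel": [0,0,-0.0285],"grip": 0.03},
    {"twist": [0,0,0],"travel": [0,0,-0.0285],"grip": 0.03}
  ]
}}

```text
clock: 23.82
tcp_pos: [523.7, 257.7, 86.8]
eef_rot: [[-0.976, -0.219, 0.001], [-0.219, 0.976, 0.0], [-0.001, 0.0, -1.0]]
contact_force: [-1.6, -0.8, 0.9]
finger_gap: 38.6
gripper_force: 63.2
```

{"name": "drive_tool", "arguments": {
  "plan": [
    {"twist": [0,0,0],"travel": [0,0,-0.0005],"grip": 0.03},
    {"twist": [0,0,0],"travel": [0,0,-0.0005],"grip": 0.05},
    {"twist": [0,0,0],"travel": [0,0,-0.0005],"grip": 0.05},
    {"twist": [0,0,0],"travel": [0,0,-0.0005],"grip": 0.05},
    {"twist": [0,0,0],"travel": [0,0,0.015],"grip": 0.05},
    {"twist": [0,0,0],"travel": [0,0,0.05],"grip": 0.05},
    {"twist": [0,0,-4],"travel": [0.005,-0.01,0.085],"grip": 0.05},
    {"twist": [0,0,-10],"travel": [0.018,-0.04,0.11],"grip": 0.05}
  ]
}}

```text
clock: 24.48
tcp_pos: [541.1, 220.6, 199.0]
eef_rot: [[-0.999, -0.048, 0.003], [-0.048, 0.999, 0.004], [-0.003, 0.003, -1.0]]
contact_force: [1.6, 0.3, 0.5]
finger_gap: 50.3
gripper_force: 0.0
```

{"name": "drive_tool", "arguments": {
  "plan": [
    {"twist": [0,0,-7],"travel": [0.016,-0.036,0],"grip": 0.05},
    {"twist": [0,0,-14],"travel": [0.032,-0.072,0],"grip": 0.05},
    {"twist": [0,0,-21],"travel": [0.048,-0.108,0],"grip": 0.05},
    {"twist": [0,0,-28],"travel": [0.064,-0.144,0],"grip": 0.05},
    {"twist": [0,0,-35],"travel": [0.08,-0.18,0],"grip": 0.05},
    {"twist": [0,0,-42],"travel": [0.096,-0.216,0],"grip": 0.05},
    {"twist": [0,0,-49],"travel": [0.112,-0.252,0],"grip": 0.05},
    {"twist": [0,0,-56],"travel": [0.128,-0.288,0],"grip": 0.05}
  ]
}}

```text
clock: 25.15
tcp_pos: [670.0, -72.4, 195.8]
eef_rot: [[-0.592, 0.806, 0.001], [0.806, 0.592, 0.0], [-0.0, 0.001, -1.0]]
contact_force: [0.1, 0.7, 0.2]
finger_gap: 50.0
gripper_force: 0.0
```

{"name": "drive_tool", "arguments": {
  "plan": [
    {"twist": [0,0,-7],"travel": [0.008,-0.018,0],"grip": 0.05},
    {"twist": [0,0,-14],"travel": [0.016,-0.034,0],"grip": 0.05},
    {"twist": [0,0,-20],"travel": [0.018,-0.037,-0.01],"grip": 0.05},
    {"twist": [0,0,-24],"travel": [0.018,-0.037,-0.03],"grip": 0.05},
    {"twist": [0,0,-24],"travel": [0.018,-0.037,-0.04],"grip": 0.05},
    {"twist": [0,0,-24],"travel": [0.018,-0.037,-0.04],"grip": 0.05},
    {"twist": [0,0,-24],"travel": [0.018,-0.037,-0.04],"grip": 0.05}
  ]
}}

```text
clock: 25.73
tcp_pos: [686.8, -107.0, 154.6]
eef_rot: [[-0.221, 0.975, -0.002], [0.975, 0.221, 0.001], [0.001, -0.002, -1.0]]
contact_force: [0.1, 0.5, 0.0]
finger_gap: 49.9
gripper_force: 0.0
```

Run:
```python
from fit import *
im=shot('top','t10.png'); im2=shot('side','s10.png')
s=robot.observe();print(s['tcp_pos'],np.rad2deg(np.arctan2(s['eef_rot'][1,1],s['eef_rot'][0,1])),s['finger_gap'],s['clock'],s['contact_force'])
v=np.hstack([cv2.resize(im[150:270,60:180],(400,400),interpolation=cv2.INTER_CUBIC),cv2.resize(im2[140:240,250:350],(400,400),interpolation=cv2.INTER_CUBIC)])
cv2.imwrite('pics/c10.png',v[:,:,::-1])
print(fit('side',im2,'standoff',(688,-108,0),2,6))
```

```text
[ 687.75294942 -107.05785347  157.02374108] 12.752323822432773 50.24694427302748 25.8333 [ 0.59596496 -0.17699917  0.62503677]
(array([ 689.2, -107.7]), np.float64(0.916))
```

View pics/c10.png

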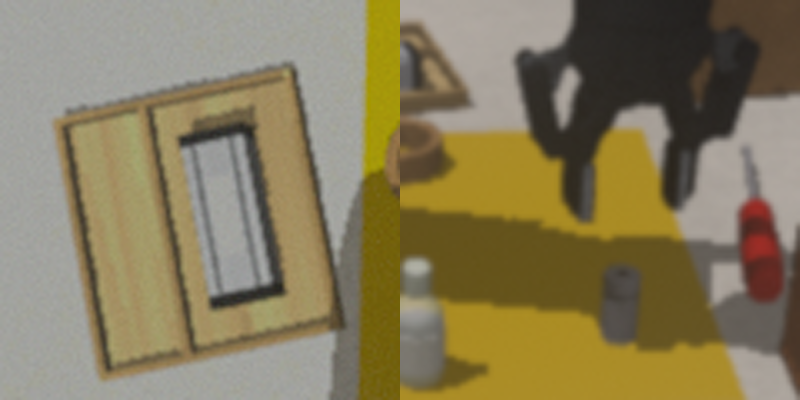

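The long driver lies flat and centred in the wide pocket. The open fingers are above the standoff, so I'll descend and grip it.

{"name": "drive_tool", "arguments": {
  "plan": [
    {"twist": [0,0,0],"travel": [0,0,-0.03],"grip": 0.05},
    {"twist": [0,0,0],"travel": [0,0,-0.053],"grip": 0.05},
    {"twist": [0,0,0],"travel": [0,0,-0.064],"grip": 0.05},
    {"twist": [0,0,0],"travel": [0,0,-0.066],"grip": 0.05},
    {"twist": [0,0,0],"travel": [0,0,-0.066],"grip": 0.05},
    {"twist": [0,0,0],"travel": [0,0,-0.066],"grip": 0.025},
    {"twist": [0,0,0],"travel": [0,0,-0.066],"grip": 0.015},
    {"twist": [0,0,0],"travel": [0,0,-0.066],"grip": 0.015}
  ],
  "newtons": 40
}}

```text
clock: 26.5
tcp_pos: [688.5, -107.7, 92.6]
eef_rot: [[-0.219, 0.976, 0.004], [0.976, 0.219, -0.001], [-0.002, 0.004, -1.0]]
contact_force: [-0.1, 0.5, 3.5]
finger_gap: 20.7
gripper_force: 39.4
```

{"name": "drive_tool", "arguments": {
  "plan": [
    {"twist": [0,0,0],"travel": [0,0,0],"grip": 0.015},
    {"twist": [0,0,0],"travel": [0,0,0],"grip": 0.015},
    {"twist": [0,0,0],"travel": [0,0,0],"grip": 0.015},
    {"twist": [0,0,0],"travel": [0,0,0],"grip": 0.015}
  ]
}}

```text
clock: 26.83
tcp_pos: [688.5, -107.7, 92.6]
eef_rot: [[-0.219, 0.976, 0.004], [0.976, 0.219, -0.001], [-0.002, 0.004, -1.0]]
contact_force: [-0.4, 0.6, 6.3]
finger_gap: 20.8
gripper_force: 39.6
```

{"name": "drive_tool", "arguments": {
  "plan": [
    {"twist": [0,0,0],"travel": [0,0,0.012],"grip": 0.015},
    {"twist": [0,0,0],"travel": [0,0,0.045],"grip": 0.015},
    {"twist": [0,0,0],"travel": [0,0,0.08],"grip": 0.015},
    {"twist": [0,0,0],"travel": [-0.009,0.022,0.1],"grip": 0.015},
    {"twist": [0,0,0],"travel": [-0.022,0.053,0.1],"grip": 0.015},
    {"twist": [0,0,0],"travel": [-0.036,0.087,0.1],"grip": 0.015},
    {"twist": [0,0,0],"travel": [-0.05,0.121,0.1],"grip": 0.015},
    {"twist": [0,0,0],"travel": [-0.064,0.155,0.1],"grip": 0.015}
  ]
}}

```text
clock: 27.5
tcp_pos: [622.2, 48.7, 190.2]
eef_rot: [[-0.218, 0.976, -0.0], [0.976, 0.218, 0.0], [0.0, -0.0, -1.0]]
contact_force: [0.8, 0.7, -1.2]
finger_gap: 20.5
gripper_force: 39.3
```

{"name": "drive_tool", "arguments": {
  "plan": [
    {"twist": [0,0,0],"travel": [-0.014,0.034,0],"grip": 0.015},
    {"twist": [0,0,0],"travel": [-0.028,0.068,0],"grip": 0.015},
    {"twist": [0,0,0],"travel": [-0.042,0.102,0],"grip": 0.015},
    {"twist": [0,0,0],"travel": [-0.056,0.136,0],"grip": 0.015},
    {"twist": [0,0,0],"travel": [-0.07,0.17,0],"grip": 0.015},
    {"twist": [0,0,0],"travel": [-0.084,0.204,0],"grip": 0.015},
    {"twist": [0,0,0],"travel": [-0.098,0.238,0],"grip": 0.015},
    {"twist": [0,0,0],"travel": [-0.109,0.265,0],"grip": 0.015}
  ]
}}

```text
clock: 28.17
tcp_pos: [512.5, 314.9, 190.1]
eef_rot: [[-0.221, 0.975, -0.001], [0.975, 0.221, 0.001], [0.001, -0.001, -1.0]]
contact_force: [0.5, -0.0, -1.7]
finger_gap: 20.6
gripper_force: 39.3
```

{"name": "drive_tool", "arguments": {
  "plan": [
    {"twist": [0,0,0],"travel": [-0.0065,0.015,0],"grip": 0.015},
    {"twist": [0,0,0],"travel": [-0.0075,0.018,-0.02],"grip": 0.015},
    {"twist": [0,0,0],"travel": [-0.0075,0.018,-0.045],"grip": 0.015},
    {"twist": [0,0,0],"travel": [-0.0075,0.018,-0.055],"grip": 0.015},
    {"twist": [0,0,0],"travel": [-0.0075,0.018,-0.055],"grip": 0.015},
    {"twist": [0,0,0],"travel": [-0.0075,0.018,-0.055],"grip": 0.015},
    {"twist": [0,0,0],"travel": [-0.0075,0.018,-0.055],"grip": 0.015}
  ]
}}

```text
clock: 28.75
tcp_pos: [507.6, 330.5, 136.3]
eef_rot: [[-0.219, 0.976, 0.002], [0.976, 0.219, 0.001], [0.001, 0.002, -1.0]]
contact_force: [0.2, 0.2, -0.1]
finger_gap: 20.6
gripper_force: 39.3
```

Run:
```python
from h import *
im=shot('top','t11.png'); im2=shot('side','s11.png')
v=np.hstack([cv2.resize(im[150:270,60:180],(400,400),interpolation=cv2.INTER_CUBIC),cv2.resize(im2[90:190,190:290],(400,400),interpolation=cv2.INTER_CUBIC)])
cv2.imwrite('pics/c11.png',v[:,:,::-1])
s=robot.observe();print(s['tcp_pos'],np.rad2deg(np.arctan2(s['eef_rot'][1,1],s['eef_rot'][0,1])),s['finger_gap'],s['clock'],s['contact_force'])
```

```text
[507.88333098 330.69650699 136.93186117] 12.624098422366457 20.90498980019489 28.85 [ 0.03962387 -0.04785448 -0.74689462]
```

View pics/c11.png

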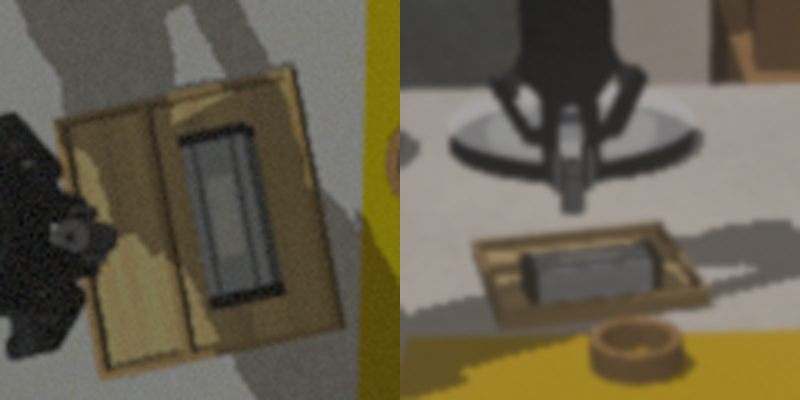

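The standoff hangs upright over the narrow pocket; at that height it should appear around column 72 of the top crop, and it shows at about 70. Lowering it.

{"name": "drive_tool", "arguments": {
  "plan": [
    {"twist": [0,0,0],"travel": [0,0,-0.015],"grip": 0.015},
    {"twist": [0,0,0],"travel": [0,0,-0.028],"grip": 0.015},
    {"twist": [0,0,0],"travel": [0,0,-0.0345],"grip": 0.015},
    {"twist": [0,0,0],"travel": [0,0,-0.037],"grip": 0.015},
    {"twist": [0,0,0],"travel": [0,0,-0.038],"grip": 0.015},
    {"twist": [0,0,0],"travel": [0,0,-0.0385],"grip": 0.015},
    {"twist": [0,0,0],"travel": [0,0,-0.039],"grip": 0.015},
    {"twist": [0,0,0],"travel": [0,0,-0.0395],"grip": 0.015}
  ]
}}

```text
clock: 29.52
tcp_pos: [506.8, 330.5, 97.5]
eef_rot: [[-0.219, 0.976, -0.0], [0.976, 0.219, -0.0], [-0.0, -0.0, -1.0]]
contact_force: [-5.4, -3.3, 9.7]
finger_gap: 20.5
gripper_force: 40.4
```

{"name": "drive_tool", "arguments": {
  "plan": [
    {"twist": [0,0,0],"travel": [0,0,-0.0003],"grip": 0.015},
    {"twist": [0,0,0],"travel": [0,0,-0.0006],"grip": 0.015},
    {"twist": [0,0,0],"travel": [0,0,-0.0006],"grip": 0.015},
    {"twist": [0,0,0],"travel": [0,0,-0.0006],"grip": 0.015}
  ]
}}

```text
clock: 29.85
tcp_pos: [506.8, 330.5, 97.5]
eef_rot: [[-0.219, 0.976, 0.0], [0.976, 0.219, -0.0], [-0.0, 0.0, -1.0]]
contact_force: [-4.9, -3.6, 10.8]
finger_gap: 20.5
gripper_force: 40.4
```

{"name": "drive_tool", "arguments": {
  "plan": [
    {"twist": [0,0,0],"travel": [0,0,0.0008],"grip": 0.015},
    {"twist": [0,0,0],"travel": [0,0,0.0012],"grip": 0.015},
    {"twist": [0,0,0],"travel": [0,0,0.0012],"grip": 0.022},
    {"twist": [0,0,0],"travel": [0,0,0.0012],"grip": 0.03},
    {"twist": [0,0,0],"travel": [0,0,0.0012],"grip": 0.045},
    {"twist": [0,0,0],"travel": [0,0,0.0012],"grip": 0.045},
    {"twist": [0,0,0],"travel": [0,0,0.0012],"grip": 0.045},
    {"twist": [0,0,0],"travel": [0,0,0.02],"grip": 0.045}
  ]
}}

```text
clock: 30.52
tcp_pos: [504.6, 329.3, 110.2]
eef_rot: [[-0.219, 0.976, -0.008], [0.976, 0.219, -0.004], [-0.002, -0.009, -1.0]]
contact_force: [-1.2, -0.6, -0.8]
finger_gap: 45.0
gripper_force: 0.0
```

{"name": "drive_tool", "arguments": {
  "plan": [
    {"twist": [0,0,0],"travel": [0,0,0.03],"grip": 0.045},
    {"twist": [0,0,0],"travel": [0,0,0.06],"grip": 0.045},
    {"twist": [0,0,0],"travel": [0,0,0.095],"grip": 0.045},
    {"twist": [0,0,0],"travel": [-0.02,-0.02,0.13],"grip": 0.045},
    {"twist": [0,0,0],"travel": [-0.04,-0.05,0.14],"grip": 0.045},
    {"twist": [0,0,0],"travel": [-0.06,-0.08,0.14],"grip": 0.045},
    {"twist": [0,0,0],"travel": [-0.08,-0.11,0.14],"grip": 0.045},
    {"twist": [0,0,0],"travel": [-0.1,-0.14,0.14],"grip": 0.045}
  ]
}}

```text
clock: 31.18
tcp_pos: [405.9, 189.5, 255.1]
eef_rot: [[-0.22, 0.976, 0.001], [0.976, 0.22, 0.0], [-0.0, 0.001, -1.0]]
contact_force: [0.1, -1.3, 0.7]
finger_gap: 45.2
gripper_force: 0.0
```

{"name": "drive_tool", "arguments": {
  "plan": [
    {"twist": [0,0,0],"travel": [-0.02,-0.03,0],"grip": 0.045},
    {"twist": [0,0,0],"travel": [-0.04,-0.06,0],"grip": 0.045},
    {"twist": [0,0,0],"travel": [-0.06,-0.08,0],"grip": 0.045},
    {"twist": [0,0,0],"travel": [-0.06,-0.08,0],"grip": 0.045},
    {"twist": [0,0,0],"travel": [-0.06,-0.08,0],"grip": 0.045}
  ]
}}

```text
clock: 31.6
tcp_pos: [346.5, 110.0, 255.1]
eef_rot: [[-0.217, 0.976, 0.002], [0.976, 0.217, 0.001], [0.0, 0.002, -1.0]]
contact_force: [0.6, -0.1, 0.1]
finger_gap: 44.8
gripper_force: 0.0
```

Run:
```python
from fit import *
im=shot('top','t12.png'); im2=shot('side','s12.png')
v=np.vstack([cv2.resize(im[130:290,70:440],(800,346),interpolation=cv2.INTER_CUBIC),np.hstack([cv2.resize(im2[110:190,190:320],(400,246),interpolation=cv2.INTER_CUBIC),cv2.resize(im2[220:310,170:316],(400,246),interpolation=cv2.INTER_CUBIC)])])
cv2.imwrite('pics/c12.png',v[:,:,::-1])
for n,sd in(('tape_roll',(557,128,0)),('glue_bottle',(561,-139,0))): print(n,fit('top',im,n,sd,2,6),fit('side',im2,n,sd,2,6))
s=robot.observe();print(s['tcp_pos'],s['clock'],s['contact_force'])
```

```text
tape_roll (array([557.2, 129.3]), np.float64(0.894)) (array([558.4, 136.3]), np.float64(0.528))
glue_bottle (array([ 560.5, -138.2]), np.float64(0.804)) (array([ 564.6, -145.7]), np.float64(0.781))
[347.34428731 110.94756799 255.07754814] 31.7 [0.23256291 0.43067384 1.07292284]
```

View pics/c12.png

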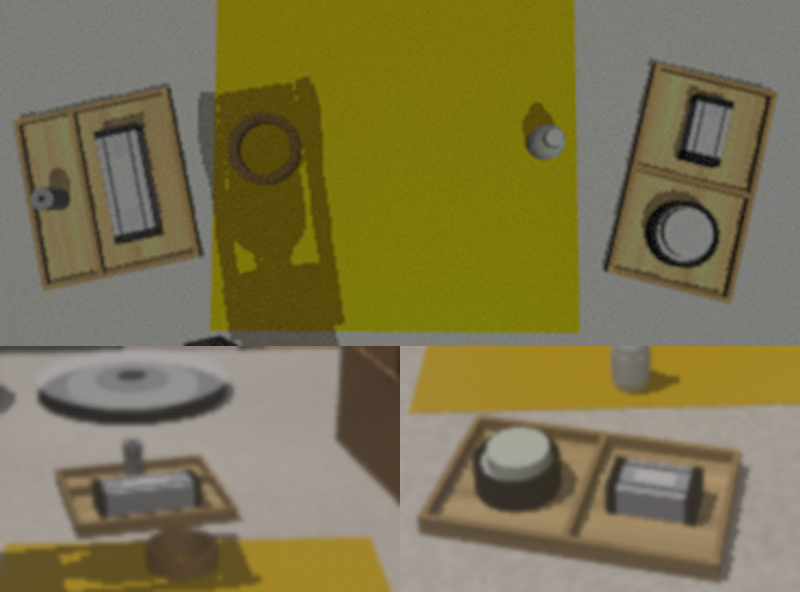

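The final view shows everything placed: the standoff upright at (50,198), the long driver flat, the short driver in its pocket, the disc in the housing, and the bystanders unmoved. I'll check that the disc is level, then hand in.

Run:
```python
from h import *
q={}
for c,f,r in(('top','t12',14),('side','s12',18)):
    im=cv2.imread(f'pics/{f}.png'); x,y=proj(c,[[476,-273.5,39]])[0].round().astype(int)
    h=cv2.cvtColor(cv2.resize(im[y-r:y+r,x-r:x+r],None,fx=4,fy=4),cv2.COLOR_BGR2HSV)
    th=105 if c=='top' else 150
    w=((h[:,:,2]>th)&(h[:,:,1]<60)).astype(np.uint8); k,l,st,ce=cv2.connectedComponentsWithStats(w); i=l[4*r,4*r]
    cs,_=cv2.findContours((l==i).astype(np.uint8),0,1); e=cv2.fitEllipse(cv2.convexHull(max(cs,key=len))); p=np.array(e[0])/4-.5+[x-r,y-r]
    t=np.linspace(0,6.28,90); pr=cv2.fitEllipse(proj(c,np.array([476,-273.5,39])+23*np.c_[np.cos(t),np.sin(t),0*t]).astype(np.float32))
    q[c]=ray(c,p[1],p[0]); print(c,i,p.round(1),np.array(e[1]).round(1)/4,e[2],'pred',np.round(pr[0],1),np.round(pr[1],1),round(pr[2]),at(c,p[1],p[0],39).round(1))
print(tri(q['top'],q['side']).round(1))
```

```text
top 1 [386.7 238.2] [22.45  24.875] 51.50730895996094 pred [388.2 237.9] [22.6 23.4] 134 [ 475.4 -270.5   39. ]
side 3 [212.2 256.6] [13.375 21.45 ] 83.24226379394531 pred [210.6 256.1] [14.7 23.5] 84 [ 479.2 -275.5   39. ]
[ 477.  -271.4   35.7]
```

```bash
python3 -c "
from workcell import job
print(job.finish_job())"
```

```text
the job is handed in; nothing more can be done
None
```

Both kits are made up and the job is handed in at about 32 s: the housing with the disc level in its recess (tilted in at 25°, outer edge first), both drivers flat, the standoff upright, and the tape roll and glue bottle not moved.

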